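# Load the wax melter and hold its dial at the third click

### The arm

A 7-joint arm with a two-finger parallel gripper is mounted at the origin on a cart in front of the work surface, level with it; the furniture and walls round the work are solid. World frame = base frame: x ahead of the robot, y to its left, z up, the work surface at z = 0. Lengths are in mm, angles in rad, forces in N, time in s.
With the tool pointing down it reaches from about 400 to 875 mm from the base axis. Payload 4.4 kg.
Tool frame: the origin (TCP) lies midway between the tips of the shut fingers; the grasp point (between the pads) lies 19 mm behind it; z points along the fingers, y is the line along which they close (so a half turn about z gives the same grasp; the last joint's range is limited). The gripper opens to 85 mm and grips with 20 to 120 N. Pads are 22 mm wide; open, the fingers measure 114 mm over their backs; the gripper's body (76 mm by 85 mm) begins 54 mm behind the grasp point. The pads swing forward as they close: fully open they stand 13 mm farther back than shut.
Start: joints at [1.086, 0.628, 0.038, 1.517, -0.027, 0.996, -0.02], TCP at [264.361, -593.828, 211.313] pointing down, gripper open.
Joint ranges: [-3.06, 3.06], [-0.37, 2.12], [-1.25, 1.32], [0.18, 2.47], [-1.1, 4.24], [0.23, 1.98], [-2.94, 2.94]. Speed limits (rad/s): [2.57, 2.57, 3.14, 3.14, 3.14, 3.14, 3.14].

### API

Orientations are given as [roll, pitch, yaw] about the fixed x, y, z axes, in that order (R = Rz(yaw) Ry(pitch) Rx(roll)).
In Python, from cell import monitor, cams, ctrl gives the robot as it stands.
- The arm moves only by the tool drive_tool, never from a script. Its argument "motion" is a list of rows, each an object with "fingers": the opening, from 0 (shut) to 1 (fully open); "linear": the shift along the tool's x, y, z in m, a list of three; "twist": the turn about the tool's z in rad. In form: [{"fingers": fingers, "linear": [x, y, z], "twist": twist}, ...]. A call has 1 to 5 rows; each row shifts and turns the commanded pose from where the row before left it, along the tool's axes as they then stand; what a row does not reach is not made up. A row lasts 1/12 s, in which the tool goes at most 41.7 mm and 7.16 degrees, less where a joint would pass 70% of its speed; a pose out of reach is approached as far as the arm can. A call with a gripper value outside its range is refused whole. The fingers move at their own pace and stop on an object; the grip force is fixed at half the most. Time passes only in rows, so rows that do not move let the fingers close. It gives the time, the measured TCP pose, the force, the opening and the grip force at its end, in the units of the state.
- monitor.read_state(): the state, without advancing time (a new reading comes with each control period).
- cams.get_image(name): name is "side" or "top"; returns a dict with "color" (384x512x3 uint8, blue, green, red), "K" (3x3 intrinsics, pixels), "R" (3x3) and "t" (3): a world point X has camera coordinates R X + t. Camera axes: x right, y down, z forward; pixel columns grow to the right and rows downward; lengths in mm; the calibration is good to about 2 mm. A picture is of the moment at which its call begins. There is no depth.
- ctrl.finish_job(): hands the job in; it is judged then, once.
The state is a dict: "clock": time; "qpos": joint angles; "qd": joint speeds; "tau": joint torques, N m; "eef_pos": TCP position; "tool_rot": TCP orientation; "force": force on the tool from outside, world axes, zero at the start; "torque": the same for the moment, N m; "width": finger opening in mm; "gripper_force": force on a finger pad.
Only numpy, scipy, OpenCV 4.12 (cv2) and the standard library are available. Lean on these libraries where they do the work, as an engineer would, in place of code of your own. Each camera call takes 0.05 s, during which the arm holds its last target. There are 200 camera calls.

### The job

Use the scoop to bring at least three of the four wax nuggets from the tray into the melter's well, without touching wax with the fingers or spilling any, then stand the scoop upright on the bench again, clear of the tray and the melter. Then press the paddle of the melter's spring-return dial down with the fingers past its first two clicks to the third and no further, and finish while holding it there against its spring: do not let go. Leave the moulds, the tin and the bottle where they are.

Things in the scene. Friction and masses are not known exactly. Their poses are not given: they have to be found in the camera images.
- wax_tray: open aluminium tray fixed to the bench, 230 (x) x 126 (y) x 42 mm high, walls and floor 4 mm thick. Origin at the centre of its underside, x along its length (the -x end is the end near the robot), z up. The wax lies in its near half, in two rows of two, about 76 and 38 mm before the origin and 19 mm either side of the middle; its far half is empty.
- scoop: loose steel scoop standing on its flat floor, 0.14 kg. Origin: centre of the floor's underside. Floor 2 mm thick, 90 (x) x 108 (y) mm, open lip at x=-45; back wall at x=+18, 45 high; side walls x=-18 to 19, 31 high. Behind the back wall an upright black handle, a bar 24 (x) x 14 (y) mm centred at x=+33, up to z=130: pinch it from above across its 14 mm, about 85 to 115 mm up.
- wax_0: one of four equal loose pebble-shaped nuggets of hard cream wax, about 27 mm across and 22 mm high, 12 g, slippery (friction about 0.3). Origin at its middle, 11 mm above its underside.
- wax_1: one of four equal loose pebble-shaped nuggets of hard cream wax, about 27 mm across and 22 mm high, 12 g, slippery (friction about 0.3). Origin at its middle, 11 mm above its underside.
- wax_2: one of four equal loose pebble-shaped nuggets of hard cream wax, about 27 mm across and 22 mm high, 12 g, slippery (friction about 0.3). Origin at its middle, 11 mm above its underside.
- wax_3: one of four equal loose pebble-shaped nuggets of hard cream wax, about 27 mm across and 22 mm high, 12 g, slippery (friction about 0.3). Origin at its middle, 11 mm above its underside.
- melter: wax melter fixed to the bench: an open round steel well, 170 mm across outside, walls 6 mm, rim 95 mm high, centred on the origin, and on its left (+y) a grey control pod 68 mm wide, 96 mm high, centred at y = +120 mm, with the dial in its front (-x) face. Origin at the centre of the well's underside, x away from the robot, z up.
- well (a point): centre of the well's inner floor, 36 mm above the bench; the well is 158 mm across inside and 59 mm deep. Axes as the melter's.
- dial (a joint): angle of the sprung dial, rad: 0 at rest, its paddle pointing to the melter's -x and 0.6 rad above level; grows as the paddle is pressed down. Clicks at 0.3, 0.6 (paddle level), 0.9 (the third; paddle 0.3 rad below level) and at the end stop, 1.2. Let go, it always springs back to 0; pressing the pad takes about 3 to 11 N, with a bump of about 1.6 N before each click.
- dial_axis (a point): point on the dial's level axis (along the melter's y), at the middle of the paddle's width, 100 mm before and 120 mm left of the melter's origin, 85 mm above the bench. Axes as the melter's. Round cheeks of 34 mm radius flank the dial; one, two and three white studs on their rims mark where the paddle stands at the first, second and third click.
- paddle (a point): point on the upper face of the paddle's black ribbed pad, 78 mm from the axis along the paddle; it turns with the dial. The pad is 36 mm long, 34 mm wide and 10 mm thick (upper face 5 mm above the paddle's middle line); its outer end is 96 mm from the axis. Nothing stands beside or in front of the pad.
- dome_mould: cream dome-shaped candle mould, 72 mm across, 77 mm high: a bystander, to be left where it is. Origin at the centre of its underside.
- heart_mould: cream heart-shaped mould, about 50 x 55 x 44 mm: a bystander, to be left where it is. Origin at the centre of its underside.
- scent_bottle: small brown bottle with a black cap, 29 mm across, 72 mm high: a bystander, to be left where it is. Origin at the centre of its underside.
- round_mould: dark round soap mould, 78 mm across, 39 mm high: a bystander, to be left where it is. Origin at the centre of its underside.
- wick_tin: plain round screw tin, 62 mm across, 42 mm high: a bystander, to be left where it is. Origin at the centre of its underside.

How it is judged (in metres and radians):
On the way, in this order (a step that is already met when the one before it is completed fails the run):
1. at least three wax nuggets are in the melter's well ((distance between each of wax_0, wax_1, wax_2 and well below 0.083 m or distance between each of wax_0, wax_1, wax_3 and well below 0.083 m or distance between each of wax_0, wax_2, wax_3 and well below 0.083 m or distance between each of wax_1, wax_2, wax_3 and well below 0.083 m)), for 0.2 s.
2. the scoop stands on the bench, let go (angle between scoop's own z axis and vertical below 0.15 rad and height (world z) of scoop between -0.008 and 0.008 m and linear speed of scoop below 0.03 m/s and contact force between scoop and the fingers below 0.1 N and contact force between scoop and wax_tray below 0.05 N and contact force between scoop and melter below 0.05 N), for 0.2 s.
3. the dial is pressed by the fingers to its third click (value of joint dial between 0.79 and 1.01 rad and contact force between the fingers and dial above 1 N), for 0.2 s.
At the end, for the whole second after the job is handed in: At least three nuggets lie in the well (within 83 mm of its floor centre), the others in the tray; the scoop stands on the bench (within 0.15 rad of upright), let go, clear of tray and melter; the fingers press the paddle (over 1 N) and hold the dial at 0.79 to 1.01 rad (third click 0.9) (all of step 2 and all of step 3 and (distance between each of wax_0, wax_1, wax_2 and well below 0.083 m or distance between each of wax_0, wax_1, wax_3 and well below 0.083 m or distance between each of wax_0, wax_2, wax_3 and well below 0.083 m or distance between each of wax_1, wax_2, wax_3 and well below 0.083 m) and (distance between wax_0 and well below 0.083 m or (x of wax_0 in the frame of wax_tray between -0.112 and 0.112 m and y of wax_0 in the frame of wax_tray between -0.06 and 0.06 m and z of wax_0 in the frame of wax_tray between 0 and 0.06 m)) and (distance between wax_1 and well below 0.083 m or (x of wax_1 in the frame of wax_tray between -0.112 and 0.112 m and y of wax_1 in the frame of wax_tray between -0.06 and 0.06 m and z of wax_1 in the frame of wax_tray between 0 and 0.06 m)) and (distance between wax_2 and well below 0.083 m or (x of wax_2 in the frame of wax_tray between -0.112 and 0.112 m and y of wax_2 in the frame of wax_tray between -0.06 and 0.06 m and z of wax_2 in the frame of wax_tray between 0 and 0.06 m)) and (distance between wax_3 and well below 0.083 m or (x of wax_3 in the frame of wax_tray between -0.112 and 0.112 m and y of wax_3 in the frame of wax_tray between -0.06 and 0.06 m and z of wax_3 in the frame of wax_tray between 0 and 0.06 m))); the arm keeps its last pose, push and grip.
It fails at once if the dial is pressed past the third click (beyond 1.08 rad) (value of joint dial above 1.08 rad).
It fails at once if the dial is pressed before the scoop is put down (value of joint dial above 0.2 rad and not (angle between scoop's own z axis and vertical below 0.15 rad and height (world z) of scoop between -0.008 and 0.008 m and linear speed of scoop below 0.03 m/s and contact force between scoop and the fingers below 0.1 N and contact force between scoop and wax_tray below 0.05 N and contact force between scoop and melter below 0.05 N)).
It fails at once if the fingers touch wax (contact force between the fingers and wax_0 above 0.2 N or contact force between the fingers and wax_1 above 0.2 N or contact force between the fingers and wax_2 above 0.2 N or contact force between the fingers and wax_3 above 0.2 N).
It fails at once if a bystander is displaced by more than 30 mm (distance of any of dome_mould, heart_mould, scent_bottle, round_mould, wick_tin from where it was at the start of the episode above 0.03 m).
It also fails if it takes over 72 s, if anything falls off the work surface, if the arm or the gripper's body presses on something with over 40 N, if the wrist force passes 120 N, or if a joint passes its speed limit or range.

## Working session

There is one attempt and no reset: what is moved stays moved. The work goes in short steps, Python scripts to look and compute and a tool call to move; the robot and the scene stay as the last step left them, time stands still between calls to the robot, and variables do not carry over. Pictures are saved under pics/ and viewed, at most 10 in all, crops included, and the job is handed in when it is done.

Besides the shell and the picture viewer there is one more tool, called after "Request:" as name(argument=value, ...), one argument or row to a line, values as JSON. drive_tool: Moves the arm, as the interface text tells. Its arguments: {"type":"object","properties":{"motion":{"type":"array"}},"required":["motion"]}

```bash
mkdir -p pics; ls
python3 - <<'E'
from cell import monitor,cams,ctrl
import cv2,numpy as np
s=monitor.read_state();print({k:np.round(v,3).tolist() for k,v in s.items()})
for n in('side','top'):
    im=cams.get_image(n);cv2.imwrite(f'pics/{n}0.png',im['color']);np.savez(f'{n}0.npz',**im)
    print(n,im['K'].tolist(),np.round(im['R'],4).tolist(),np.round(im['t'],1).tolist(), np.round(-im['R'].T@im['t']))
E
```

```text
pics
{'clock': 0.0, 'qpos': [1.086, 0.629, 0.038, 1.518, -0.027, 0.996, -0.02], 'qd': [0.0, -0.002, -0.0, 0.0, -0.001, 0.0, -0.001], 'tau': [0.0, -56.34, 1.226, -19.344, 0.011, 0.01, -0.0], 'eef_pos': [264.076, -593.218, 210.384], 'tool_rot': [-3.14, 0.0, 0.419], 'force': [0.432, 0.375, 0.164], 'torque': [-0.032, 0.043, 0.011], 'gripper_force': 0.0, 'width': 85.559}
side [[373.1913867987576, 0.0, 262.9479075814385], [0.0, 373.1913867987576, 190.98206630745707], [0.0, 0.0, 1.0]] [[-0.9039, -0.4277, 0.0004], [-0.2699, 0.5697, -0.7763], [0.3318, -0.7018, -0.6304]] [503.2, 204.9, 769.3] [255. 638. 644.]
top [[349.6105363978535, 0.0, 257.8339331125503], [0.0, 349.6105363978535, 196.76364539973832], [0.0, 0.0, 1.0]] [[-0.0031, -1.0, 0.0026], [-0.9981, 0.0029, -0.0615], [0.0615, -0.0028, -0.9981]] [21.4, 572.2, 1058.2] [ 506.   23. 1091.]
```

View pics/side0.png

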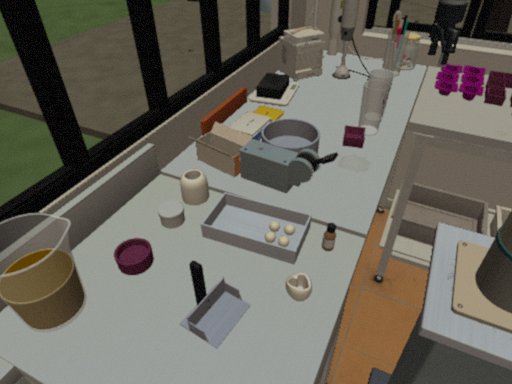

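View pics/top0.png

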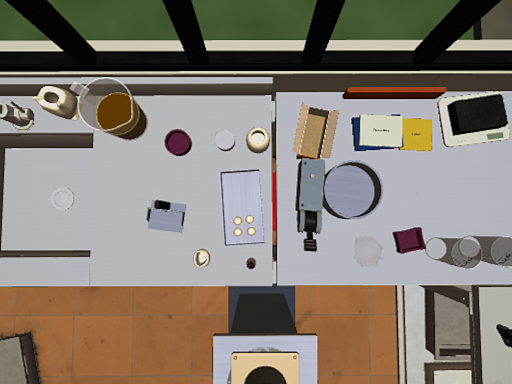

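```bash
cat > h.py <<'E'
import cv2,numpy as np
from cell import monitor,cams,ctrl
def load(n): return np.load(n+'.npz')
def ray(im,uv,z):
    K,R,t=im['K'],im['R'],im['t']
    uv=np.atleast_2d(np.float64(uv)); d=np.c_[uv,np.ones(len(uv))]@np.linalg.inv(K).T@R
    c=-R.T@t; s=(z-c[2])/d[:,2]; return c+s[:,None]*d
def proj(im,X):
    p=(np.atleast_2d(X)@im['R'].T+im['t'])@im['K'].T; return p[:,:2]/p[:,2:]
E
python3 - <<'E'
from h import *
t=load('top0')['color'];s=load('side0')['color']
a=cv2.resize(t[160:260,140:390],None,fx=3.2,fy=3.2,interpolation=cv2.INTER_CUBIC)
b=cv2.resize(s[120:350,180:350],None,fx=2.4,fy=2.4,interpolation=cv2.INTER_CUBIC)
cv2.imwrite('pics/topc.png',a);cv2.imwrite('pics/sidec.png',b);print(a.shape,b.shape)
E
```

```text
(320, 800, 3) (552, 408, 3)
```

View pics/topc.png

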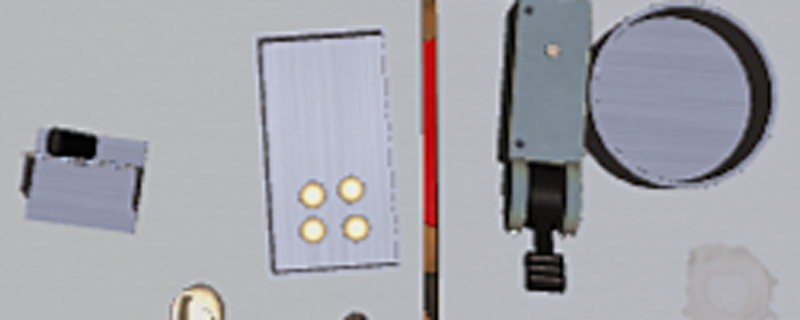

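View pics/sidec.png

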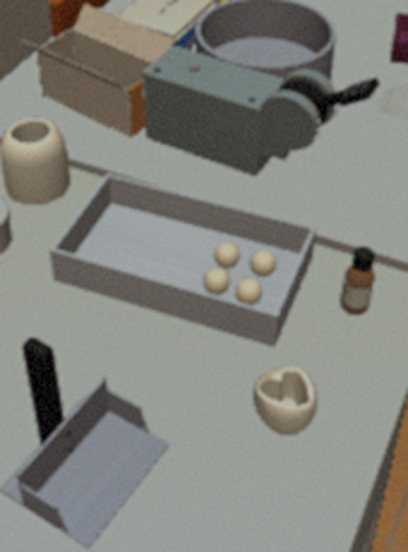

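Run:
```python
from h import *
T=load('top0');S=load('side0');t=T['color'].astype(int);s=S['color'].astype(int)
hsv=cv2.cvtColor(T['color'],cv2.COLOR_BGR2HSV)
tc=lambda u,v:((u+.5)/3.2-.5+140,(v+.5)/3.2-.5+160); sc=lambda u,v:((u+.5)/2.4-.5+180,(v+.5)/2.4-.5+120)
m=((t[...,0]-t[...,2]>12)&(t.sum(2)>360)).astype(np.uint8)
n,l,st,c=cv2.connectedComponentsWithStats(m)
for i in range(1,n):
    if st[i,4]>150 and 140<c[i][0]<400:
        r=cv2.minAreaRect(np.argwhere(l==i)[:,::-1].astype(np.float32))
        z=40 if c[i][0]>330 else 4
        P=ray(T,cv2.boxPoints(r),z)[:,:2]
        print(st[i],r,'\n',np.round(P,1).tolist(),'ctr',np.round(ray(T,[r[0]],z),1),'sides',np.linalg.norm(np.diff(P[:3],axis=0),axis=1))
print('scoop floor top',np.round(ray(T,[tc(25,217),tc(133,234),tc(148,142),tc(38,128)],2),1).tolist())
print('scoop lip side',np.round(ray(S,[sc(88,545),sc(167,443)],2),1).tolist())
print('tray rim side',np.round(ray(S,[sc(112,178),sc(315,235),sc(275,320),sc(53,253)],42),1).tolist())
# handle top via dark mask
for nm,I,box in(('top',T,(140,190,190,215)),('side',S,(180,200,240,320))):
    q=I['color'].astype(int);mm=np.zeros(q.shape[:2],np.uint8);x0,y0,x1,y1=box
    mm[y0:y1,x0:x1]=(q[y0:y1,x0:x1].max(2)<60)
    n,l,st,c=cv2.connectedComponentsWithStats(mm);i=1+st[1:,4].argmax();r=cv2.minAreaRect(np.argwhere(l==i)[:,::-1].astype(np.float32))
    print(nm,'handle',st[i],c[i],r,np.round(ray(I,[c[i]],130 if nm=='top' else 65),1), np.round(ray(I,cv2.boxPoints(r),130),1)[:,:2].tolist())
# wax
mm=((t[...,2]-t[...,0]>40)&(t[...,2]>180)).astype(np.uint8);mm[:,:225]=0;mm[:,262:]=0;mm[:200]=0;mm[240:]=0
n,l,st,c=cv2.connectedComponentsWithStats(mm);print('wax',[(st[i,4],np.round(ray(T,[c[i]],15)[0],1).tolist()) for i in range(1,n)])
# well rim: outer circle points by hand & pod
print('pod top',np.round(ray(T,[tc(517,-1),tc(589,-1),tc(583,160),tc(511,158)],96),1)[:,:2].tolist())
# paddle black
q=T['color'].astype(int);mm=np.zeros(q.shape[:2],np.uint8);mm[205:255,295:325]=q[205:255,295:325].max(2)<60
n,l,st,c=cv2.connectedComponentsWithStats(mm);print([(st[i].tolist(),np.round(c[i],1).tolist(),np.round(ray(T,[c[i]],130)[0],1).tolist()) for i in range(1,n) if st[i,4]>10])
```

```text
[ 300  159   24   51 1037] ((311.5644836425781, 184.18572998046875), (21.596736907958984, 49.96891784667969), 3.468229293823242) 
 [[536.2, -109.2], [692.7, -120.3], [688.4, -187.9], [532.0, -176.2]] ctr [[ 612.  -148.4    4. ]] sides [156.85849106  67.75965887]
[ 325  160   59   59 2222] ((353.5000305175781, 189.00001525878906), (58.689857482910156, 57.27565002441406), 45.0) 
 [[595.4, -145.4], [718.6, -270.1], [591.7, -393.0], [470.2, -268.2]] ctr [[ 593.5 -269.2   40. ]] sides [175.37189615 176.69899642]
[ 219  168   47   79 2766] ((241.90858459472656, 207.03695678710938), (76.91242218017578, 42.3548583984375), 86.42366790771484) 
 [[657.5, 142.9], [665.4, 10.5], [426.5, -3.4], [418.8, 127.1]] ctr [[541.2  69.3   4. ]] sides [132.57934527 239.36260846]
[148 200  38  33 801] ((166.32154846191406, 215.8680419921875), (34.490447998046875, 28.97197723388672), 7.4314093589782715) 
 [[477.2, 362.0], [566.2, 351.8], [552.0, 245.3], [463.1, 256.1]] ctr [[514.5 303.8   4. ]] sides [ 89.63735413 107.45933617]
[ 213  337  104   47 2498] ((264.5, 360.0), (46.0, 103.0), 90.0) 
 [[146.4, 157.2]
[... 524 characters left out ...]
5) [[544.  283.7 130. ]] [[535.7, 304.2], [557.7, 302.3], [553.6, 262.5], [531.6, 264.5]]
side handle [190 261  16  43 404] [197.74752475 280.67821782] ((198.2279815673828, 281.5040283203125), (42.21696853637695, 11.001455307006836), 79.69515228271484) [[555.9 291.2  65. ]] [[558.7, 302.0], [543.8, 290.0], [485.9, 357.7], [499.5, 368.2]]
wax [(np.int32(26), [499.3, 83.9, 15.0]), (np.int32(28), [504.2, 46.9, 15.0]), (np.int32(28), [465.8, 83.2, 15.0]), (np.int32(28), [468.0, 40.8, 15.0])]
pod top [[674.7, -105.1], [674.6, -169.7], [530.1, -162.3], [532.1, -98.2]]
[([296, 205, 4, 27, 56], [297.9, 215.8], [512.6, -90.0, 130.0]), ([304, 210, 13, 41, 392], [310.1, 228.8], [476.9, -122.9, 130.0])]
```

```bash
cat > ov.py <<'E'
from h import *
def fr(x,y,a,P): 
    c,s=np.cos(a),np.sin(a);P=np.float64(P);return np.c_[x+c*P[:,0]-s*P[:,1],y+s*P[:,0]+c*P[:,1],P[:,2]]
def rect(x0,x1,y0,y1,z): return [(x0,y0,z),(x1,y0,z),(x1,y1,z),(x0,y1,z)]
TR=(540.5,67.5,.062);ME=(589,-255,-.072);SC=(514.3,303.7,-.135)
th=np.linspace(0,6.28,60);circ=lambda r,z:np.c_[r*np.cos(th),r*np.sin(th),0*th+z]
def shapes():
    return [fr(*TR,rect(-115,115,-63,63,42)),fr(*TR,rect(-115,115,-63,63,0)),fr(*ME,circ(85,95)),fr(*ME,rect(-100,-100,103,137,85)),fr(*ME,rect(-181,-150,103,137,136)),
     fr(*SC,rect(-45,45,-54,54,2)),fr(*SC,rect(21,45,-7,7,130))]
def crop(I,x0,y0,x1,y1,f):
    a=cv2.resize(I['color'][y0:y1,x0:x1],None,fx=f,fy=f,interpolation=cv2.INTER_CUBIC)
    for P in shapes():
        p=((proj(I,P)-[x0,y0]+.5)*f-.5)
        cv2.polylines(a,[np.int32(np.round(p*8))],True,(0,0,255),1,cv2.LINE_AA,3)
    return a
E
python3 - <<'E'
from ov import *
a=crop(load('top0'),140,160,390,260,3.2);b=crop(load('side0'),180,120,340,258,2.0)
b=crop(load('side0'),180,115,347,255,2.0)
c=np.zeros((600,800,3),np.uint8);c[:320]=a;c[320:600,:334]=b
b=crop(load('side0'),180,190,320,258+72,2.0);c[320:600,400:680]=b
cv2.imwrite('pics/ov.png',c)
T=load('top0')['color']
for r in(185,200,215,232):print(r,T[r,214:228].sum(1)//3,T[r,256:272].sum(1)//3)
for cc in(230,245,255):print(cc,T[162:178,cc].sum(1)//3,T[236:252,cc].sum(1)//3)
E
```

```text
185 [185 185 186 185 185 189 203 104 135 192 198 200 199 194] [195 194 195 199 165 177 188 184 184 185 185 185 184 185 193 157]
200 [184 184 184 185 184 184 190 205 104 167 204 201 200 198] [200 196 194 197 201 165 178 187 184 184 184 184 185 186 192 158]
215 [184 184 184 184 184 183 185 192 175  75 168 201 199 198] [194 196 193 191 192 198 164 179 188 185 186 185 185 186 187 199]
232 [185 185 186 186 186 185 185 186 190 194  95 166 199 193] [190 189 191 189 186 188 193 159 174 187 185 186 185 185 187 196]
230 [184 185 186 185 185 185 184 189 207  97  48 182 196 192 192 191] [190 190 190 190 190 191 193 202 104 166 194 187 185 185 184 185]
245 [185 185 185 184 185 185 188 207  96  48 181 196 191 188 190 191] [191 192 191 192 193 194 203 105 166 195 187 185 185 185 186 184]
255 [185 186 186 185 185 187 200 143  42 182 201 195 194 195 195 196] [189 188 189 188 190 197 135 103 180 190 186 185 185 186 186 185]
```

View pics/ov.png

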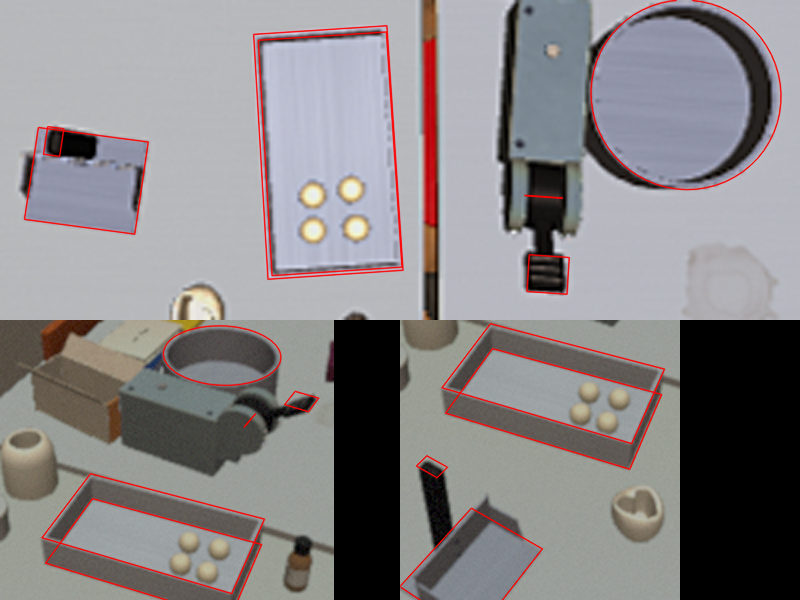

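```bash
cat > edge.py <<'E'
from ov import *
def prof(I,A,B,n=15,w=6):
    # mean grey profile perpendicular to the projected edge A-B, at 0.5 px
    p=proj(I,[A,B]);d=p[1]-p[0];L=np.linalg.norm(d);d/=L;nn=np.array([-d[1],d[0]])
    g=cv2.cvtColor(I['color'],cv2.COLOR_BGR2GRAY).astype(np.float32)
    o=np.arange(-w,w+.1,.5);s=np.linspace(.15,.85,60)*L
    P=p[0]+s[:,None,None]*d+o[None,:,None]*nn
    v=cv2.remap(g,P[...,0].astype(np.float32),P[...,1].astype(np.float32),cv2.INTER_LINEAR).mean(0)
    return nn,v
E
python3 - <<'E'
from edge import *
T=load('top0');S=load('side0')
c=lambda x,y,z:fr(*TR,[(x,y,z)])[0]
E={'front base +y':((-115,63,0),(115,63,0)),'front rim +y':((-115,63,42),(115,63,42)),'rim -y':((-115,-63,42),(115,-63,42)),'near rim -x':((-115,-63,42),(-115,63,42)),'far rim':((115,-63,42),(115,63,42)),'near base':((-115,-63,0),(-115,63,0))}
for nm,I in(('S',S),('T',T)):
  for k,(a,b) in E.items():
    nn,v=prof(I,c(*a),c(*b));ax=1 if 'y' in k else 0
    m=(np.array(a)+b)/2;m2=m.copy();m2[0 if 'near' in k or 'far' in k else 1]+=1
    g=(proj(I,c(*m2))-proj(I,c(*m)))[0]@nn
    print(nm,k,'px per +mm(outward axis)',round(g,3),v.astype(int).tolist())
E
```

```text
S front base +y px per +mm(outward axis) -0.343 [155, 155, 155, 155, 155, 155, 156, 156, 155, 153, 146, 133, 118, 103, 94, 91, 91, 91, 91, 91, 91, 91, 92, 92, 92]
S front rim +y px per +mm(outward axis) -0.342 [92, 92, 91, 92, 92, 92, 93, 92, 93, 98, 110, 127, 141, 151, 155, 154, 152, 150, 150, 150, 151, 153, 154, 156, 158]
S rim -y px per +mm(outward axis) -0.276 [92, 92, 93, 93, 93, 92, 93, 99, 112, 128, 141, 150, 154, 155, 156, 156, 156, 156, 156, 156, 156, 156, 156, 156, 156]
S near rim -x px per +mm(outward axis) 0.437 [155, 155, 154, 149, 139, 124, 104, 87, 77, 73, 77, 91, 113, 133, 147, 153, 152, 147, 142, 140, 139, 139, 139, 138, 138]
S far rim px per +mm(outward axis) 0.353 [70, 70, 69, 69, 70, 70, 72, 78, 93, 114, 135, 149, 156, 157, 156, 156, 155, 155, 155, 155, 155, 156, 155, 155, 155]
S near base px per +mm(outward axis) 0.426 [156, 156, 155, 156, 156, 156, 156, 156, 156, 156, 154, 147, 133, 113, 91, 76, 71, 71, 78, 92, 110, 126, 138, 144, 145]
T front base +y px per +mm(outward axis) -0.321 [184, 184, 184, 184, 184, 184, 184, 185, 188, 192, 185, 154, 115, 103, 128, 163,
[... 189 characters left out ...]
188, 194, 194, 194, 194, 193]
T rim -y px per +mm(outward axis) -0.333 [192, 190, 189, 188, 188, 190, 191, 185, 175, 172, 177, 182, 185, 186, 185, 184, 184, 184, 184, 184, 184, 184, 184, 184, 185]
T near rim -x px per +mm(outward axis) 0.338 [184, 184, 184, 184, 184, 184, 184, 184, 184, 184, 185, 187, 188, 183, 166, 135, 114, 133, 171, 190, 190, 188, 187, 186, 186]
T far rim px per +mm(outward axis) 0.329 [188, 189, 191, 192, 187, 171, 128, 77, 65, 97, 146, 183, 194, 190, 186, 184, 184, 184, 184, 184, 184, 184, 184, 184, 184]
T near base px per +mm(outward axis) 0.324 [184, 184, 184, 184, 184, 184, 184, 184, 185, 187, 188, 183, 165, 133, 114, 134, 172, 190, 190, 188, 186, 186, 186, 186, 186]
```

Request:
drive_tool(
  motion=[
    {"fingers": 1,"linear": [0,0,-0.04],"twist": 0},
    {"fingers": 1,"linear": [0.02,-0.022,0],"twist": 0},
    {"fingers": 1,"linear": [0.027,-0.03,0],"twist": 0},
    {"fingers": 1,"linear": [0.027,-0.03,0],"twist": 0},
    {"fingers": 1,"linear": [0.027,-0.03,0],"twist": 0},
  ],
)

```text
clock: 0.52
eef_pos: [311.1, -448.6, 251.0]
tool_rot: [-3.141, -0.0, 0.418]
force: [0.2, 0.9, 0.7]
width: 85.3
gripper_force: 0.0
```

Request:
drive_tool(
  motion=[
    {"fingers": 1,"linear": [0.027,-0.03,0],"twist": 0},
    {"fingers": 1,"linear": [0.027,-0.03,0],"twist": 0},
    {"fingers": 1,"linear": [0.027,-0.03,0],"twist": 0},
    {"fingers": 1,"linear": [0.027,-0.03,0],"twist": 0},
    {"fingers": 1,"linear": [0.027,-0.03,0],"twist": 0},
  ],
)

```text
clock: 0.93
eef_pos: [373.4, -256.5, 251.2]
tool_rot: [-3.141, 0.0, 0.418]
force: [1.4, -0.2, -0.5]
width: 85.6
gripper_force: 0.0
```

Request:
drive_tool(
  motion=[
    {"fingers": 1,"linear": [0.027,-0.03,0],"twist": 0},
    {"fingers": 1,"linear": [0.027,-0.03,0],"twist": 0},
    {"fingers": 1,"linear": [0.027,-0.03,0],"twist": 0},
    {"fingers": 1,"linear": [0.027,-0.03,0],"twist": 0},
    {"fingers": 1,"linear": [0.027,-0.03,0],"twist": 0},
  ],
)

```text
clock: 1.35
eef_pos: [435.7, -64.7, 251.3]
tool_rot: [3.142, 0.0, 0.419]
force: [1.7, -0.9, 0.3]
width: 85.4
gripper_force: 0.0
```

Request:
drive_tool(
  motion=[
    {"fingers": 1,"linear": [0.027,-0.03,0],"twist": 0},
    {"fingers": 1,"linear": [0.027,-0.03,0],"twist": 0},
    {"fingers": 1,"linear": [0.027,-0.03,0],"twist": 0},
    {"fingers": 1,"linear": [0,0,0],"twist": 0.12},
    {"fingers": 1,"linear": [0,0,0],"twist": 0.12},
  ],
)

```text
clock: 1.77
eef_pos: [473.4, 51.7, 250.9]
tool_rot: [-3.14, 0.0, 0.179]
force: [-0.5, -1.6, 0.1]
width: 85.2
gripper_force: 0.0
```

Request:
drive_tool(
  motion=[
    {"fingers": 1,"linear": [0,0,0],"twist": 0.12},
    {"fingers": 1,"linear": [0,0,0],"twist": 0.12},
    {"fingers": 1,"linear": [0,0,0],"twist": 0.074},
    {"fingers": 1,"linear": [0,0,0],"twist": 0},
    {"fingers": 1,"linear": [0,0,0],"twist": 0},
  ],
)

```text
clock: 2.18
eef_pos: [472.9, 48.7, 251.1]
tool_rot: [3.141, 0.0, -0.133]
force: [1.2, 0.2, 0.5]
width: 85.7
gripper_force: 0.0
```

```bash
cat > d.py <<'E'
from h import *
def st():
    s=monitor.read_state();p=np.array(s['eef_pos']);y=s['tool_rot'][2]
    print('t',round(s['clock'],2),'p',np.round(p,1),'rpy',np.round(s['tool_rot'],3),'q',np.round(s['qpos'],2),'F',np.round(s['force'],1),'w',round(s['width'],1),round(s['gripper_force'],1));return p,y
def go(tx,ty,tz=None,yaw=None):
    p,y=st();dx,dy=tx-p[0],ty-p[1];c,s=np.cos(y),np.sin(y)
    print('tool lin mm',round(c*dx+s*dy,1),round(s*dx-c*dy,1),None if tz is None else round(p[2]-tz,1),'twist',None if yaw is None else round((y-yaw+np.pi)%(2*np.pi)-np.pi,3))
E
python3 -c "
from d import *
go(547,299.3,79,-.135)"
```

```text
t 2.18 p [472.9  48.7 251.1] rpy [ 3.141  0.    -0.133] q [-0.15  0.33 -0.02  1.93  0.01  0.88 -1.87] F [1.2 0.2 0.5] w 85.7 0.0
tool lin mm 40.3 -258.2 172.1 twist 0.002
```

Request:
drive_tool(
  motion=[
    {"fingers": 1,"linear": [0.0058,-0.0369,0],"twist": 0},
    {"fingers": 1,"linear": [0.0058,-0.0369,0],"twist": 0},
    {"fingers": 1,"linear": [0.0058,-0.0369,0],"twist": 0},
    {"fingers": 1,"linear": [0.0058,-0.0369,0],"twist": 0},
    {"fingers": 1,"linear": [0.0058,-0.0369,0],"twist": 0},
  ],
)

```text
clock: 2.6
eef_pos: [527.0, 229.0, 251.2]
tool_rot: [3.142, 0.0, -0.133]
force: [1.2, 0.6, 0.3]
width: 85.4
gripper_force: 0.0
```

Request:
drive_tool(
  motion=[
    {"fingers": 1,"linear": [0.0058,-0.0369,0],"twist": 0},
    {"fingers": 1,"linear": [0.0058,-0.0369,0],"twist": 0},
    {"fingers": 1,"linear": [0,0,0.02],"twist": 0},
    {"fingers": 1,"linear": [0,0,0.03],"twist": 0},
    {"fingers": 1,"linear": [0,0,0.03],"twist": 0},
  ],
)

```text
clock: 3.02
eef_pos: [548.7, 300.2, 170.7]
tool_rot: [-3.14, -0.001, -0.132]
force: [0.1, -0.8, 0.1]
width: 85.5
gripper_force: 0.0
```

```bash
python3 -c "
from d import *
go(547,299.3,79,-.135)"
```

```text
t 3.02 p [548.7 300.2 170.7] rpy [-3.14e+00 -1.00e-03 -1.32e-01] q [-0.52  0.63 -0.05  1.63  0.04  0.87 -2.28] F [ 0.1 -0.8  0.1] w 85.5 0.0
tool lin mm -1.5 1.1 91.7 twist 0.003
```

Request:
drive_tool(
  motion=[
    {"fingers": 1,"linear": [-0.0015,0.001,0.03],"twist": 0.003},
    {"fingers": 1,"linear": [0,0,0.03],"twist": 0},
    {"fingers": 1,"linear": [0,0,0.02],"twist": 0},
    {"fingers": 1,"linear": [0,0,0.0117],"twist": 0},
    {"fingers": 1,"linear": [0,0,0],"twist": 0},
  ],
)

```text
clock: 3.43
eef_pos: [544.8, 297.2, 76.8]
tool_rot: [3.139, 0.004, -0.137]
force: [0.0, 0.4, 0.8]
width: 85.6
gripper_force: 0.0
```

Request:
drive_tool(
  motion=[
    {"fingers": 0.4,"linear": [0,0,0],"twist": 0},
    {"fingers": 0.3,"linear": [0,0,0],"twist": 0},
    {"fingers": 0.22,"linear": [0,0,0],"twist": 0},
    {"fingers": 0,"linear": [0,0,0],"twist": 0},
    {"fingers": 0,"linear": [0,0,0],"twist": 0},
  ],
)

```text
clock: 3.85
eef_pos: [547.2, 298.7, 80.8]
tool_rot: [-3.14, -0.002, -0.138]
force: [-0.2, -0.5, -0.1]
width: 25.0
gripper_force: 0.0
```

Request:
drive_tool(
  motion=[
    {"fingers": 0,"linear": [0,0,0],"twist": 0},
    {"fingers": 0,"linear": [0,0,0],"twist": 0},
    {"fingers": 0,"linear": [0,0,0],"twist": 0},
    {"fingers": 0,"linear": [0,0,0],"twist": 0},
    {"fingers": 0,"linear": [0,0,0],"twist": 0},
  ],
)

```text
clock: 4.27
eef_pos: [547.0, 298.8, 80.2]
tool_rot: [-3.141, -0.001, -0.138]
force: [0.5, 1.2, 4.7]
width: 12.8
gripper_force: 62.1
```

Run:
```python
from d import *
st()
# target: scoop centre at tray x=+62 -> handle at tray x=95
from ov import fr
for x in (95,-33): print(fr(540.6,68.8,.062,[(x,0,0)]))
go(*fr(540.6,68.8,.062,[(95,0,0)])[0][:2],79,.062)
```

```text
t 4.27 p [547.  298.8  80.2] rpy [-3.141e+00 -1.000e-03 -1.380e-01] q [-0.52  0.75 -0.04  1.71  0.04  0.69 -2.29] F [0.5 1.2 4.7] w 12.8 62.1
[[635.41746848  74.6862272    0.        ]]
[[507.66340569  66.75531055   0.        ]]
t 4.27 p [547.  298.8  80.2] rpy [-3.141e+00 -1.000e-03 -1.380e-01] q [-0.52  0.75 -0.04  1.71  0.04  0.69 -2.29] F [0.5 1.2 4.7] w 12.8 62.1
tool lin mm 118.4 209.8 1.2 twist -0.2
```

Request:
drive_tool(
  motion=[
    {"fingers": 0,"linear": [0,0,-0.01],"twist": 0},
    {"fingers": 0,"linear": [0,0,-0.03],"twist": 0},
    {"fingers": 0,"linear": [0,0,-0.03],"twist": 0},
    {"fingers": 0,"linear": [0,0,-0.01],"twist": -0.1},
    {"fingers": 0,"linear": [0,0,0],"twist": -0.1},
  ],
)

```text
clock: 4.68
eef_pos: [548.3, 299.0, 163.2]
tool_rot: [-3.14, -0.005, 0.066]
force: [-0.5, 0.2, -0.5]
width: 12.9
gripper_force: 61.2
```

Request:
drive_tool(
  motion=[
    {"fingers": 0,"linear": [0.005,0.016,0],"twist": 0},
    {"fingers": 0,"linear": [0.01,0.032,0],"twist": 0},
    {"fingers": 0,"linear": [0.01,0.032,0],"twist": 0},
    {"fingers": 0,"linear": [0.01,0.032,0],"twist": 0},
    {"fingers": 0,"linear": [0.01,0.032,0],"twist": 0},
  ],
)

```text
clock: 5.1
eef_pos: [600.1, 155.4, 159.6]
tool_rot: [3.141, 0.001, 0.062]
force: [0.3, 0.2, -1.4]
width: 13.1
gripper_force: 61.2
```

Request:
drive_tool(
  motion=[
    {"fingers": 0,"linear": [0.01,0.032,0],"twist": 0},
    {"fingers": 0,"linear": [0.01,0.032,0],"twist": 0},
    {"fingers": 0,"linear": [0.009,0.021,0],"twist": 0},
    {"fingers": 0,"linear": [0,0,0],"twist": 0},
    {"fingers": 0,"linear": [0,0,0],"twist": 0},
  ],
)

```text
clock: 5.52
eef_pos: [634.5, 71.6, 159.3]
tool_rot: [3.141, 0.001, 0.058]
force: [0.1, 0.2, -1.3]
width: 13.0
gripper_force: 61.1
```

Run:
```python
from d import *
go(635.4,74.7,85,.062)
from ov import crop
import ov
ov.TR=(540.6,68.8,.062)
# scoop believed at
p,y=st();ov.SC=(p[0]-33*np.cos(y),p[1]-33*np.sin(y),y)
S=cams.get_image('side');T=cams.get_image('top')
ov.shapes0=ov.shapes
def sh():
    a=ov.fr(*ov.SC,np.array(ov.rect(-45,45,-54,54,2))+[0,0,p[2]-80.2]);b=ov.fr(*ov.SC,np.array(ov.rect(-18,18,-54,54,31))+[0,0,p[2]-80.2])
    return [a,b,ov.fr(*ov.TR,ov.rect(-115,115,-63,63,42))]
ov.shapes=sh
c=np.zeros((600,800,3),np.uint8)
a=crop(S,180,180,320,280,4);c[:400,:560]=a
b=crop(T,200,140,280,260,2.4)
c[400-0:600,0:192]=b[:200]
cv2.imwrite('pics/ov2.png',c)
```

```text
t 5.52 p [634.5  71.6 159.3] rpy [3.141e+00 1.000e-03 5.800e-02] q [-0.09  0.67 -0.12  1.6   0.09  0.88 -1.75] F [ 0.1  0.2 -1.3] w 13.0 61.1
tool lin mm 1.1 -3.0 74.3 twist -0.004
t 5.52 p [634.5  71.6 159.3] rpy [3.141e+00 1.000e-03 5.800e-02] q [-0.09  0.67 -0.12  1.6   0.09  0.88 -1.75] F [ 0.1  0.2 -1.3] w 13.0 61.1
```

View pics/ov2.png

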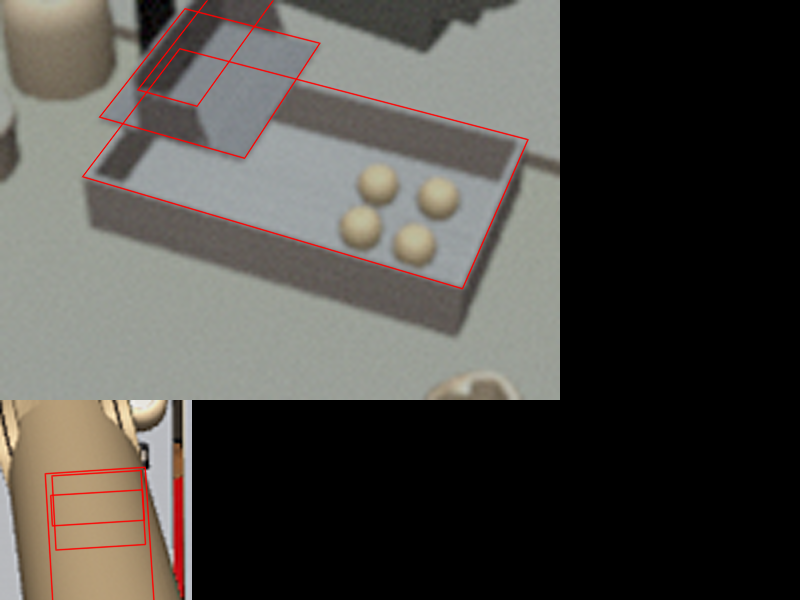

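Request:
drive_tool(
  motion=[
    {"fingers": 0,"linear": [0.0011,-0.003,0.01],"twist": -0.003},
    {"fingers": 0,"linear": [0,0,0.02],"twist": 0},
    {"fingers": 0,"linear": [0,0,0.02],"twist": 0},
    {"fingers": 0,"linear": [0,0,0.01],"twist": 0},
    {"fingers": 0,"linear": [0,0,0],"twist": 0},
  ],
)

```text
clock: 6.03
eef_pos: [647.4, 71.7, 113.2]
tool_rot: [3.135, -0.025, 0.059]
force: [-3.1, -11.5, 79.1]
width: 13.4
gripper_force: 137.8
```

Request:
drive_tool(
  motion=[
    {"fingers": 0,"linear": [0,0,0.006],"twist": 0},
    {"fingers": 0,"linear": [0,0,0.004],"twist": 0},
    {"fingers": 0,"linear": [0,0,0.003],"twist": 0},
    {"fingers": 0,"linear": [0,0,0.001],"twist": 0},
    {"fingers": 0,"linear": [0,0,0],"twist": 0},
  ],
)

```text
clock: 6.45
eef_pos: [635.6, 78.4, 86.6]
tool_rot: [3.141, -0.002, 0.067]
force: [0.5, -2.4, -1.4]
width: 12.6
gripper_force: 85.5
```

Run:
```python
from d import *
go(635.4,74.7,84.2,.062)
go(507.7,66.8,84.2,.062)
```

```text
t 6.45 p [635.6  78.4  86.6] rpy [ 3.141e+00 -2.000e-03  6.700e-02] q [-0.1   0.76 -0.11  1.65  0.11  0.73 -1.77] F [ 0.5 -2.4 -1.4] w 12.6 85.5
tool lin mm -0.4 3.6 2.4 twist 0.005
t 6.45 p [635.6  78.4  86.6] rpy [ 3.141e+00 -2.000e-03  6.700e-02] q [-0.1   0.76 -0.11  1.65  0.11  0.73 -1.77] F [ 0.5 -2.4 -1.4] w 12.6 85.5
tool lin mm -128.4 3.0 2.4 twist 0.005
```

Run:
```python
from d import *
import ov
p,y=st();ov.SC=(p[0]-33*np.cos(y),p[1]-33*np.sin(y),y);ov.TR=(540.6,68.8,.062)
S=cams.get_image('side');np.savez('side1.npz',**S)
def sh():
    q=[0,0,p[2]-80.2]
    return [ov.fr(*ov.SC,np.array(ov.rect(-45,45,-54,54,2))+q),ov.fr(*ov.SC,np.array([(18,-54,45),(18,54,45)])+q),ov.fr(*ov.TR,ov.rect(-115,115,-63,63,42)),ov.fr(*ov.TR,ov.rect(-111,111,-59,59,4))]
ov.shapes=sh
cv2.imwrite('pics/ov3.png',ov.crop(S,190,165,320,265,6))
```

```text
t 6.45 p [635.6  78.4  86.6] rpy [ 3.141e+00 -2.000e-03  6.700e-02] q [-0.1   0.76 -0.11  1.65  0.11  0.73 -1.77] F [ 0.5 -2.4 -1.4] w 12.6 85.5
```

View pics/ov3.png

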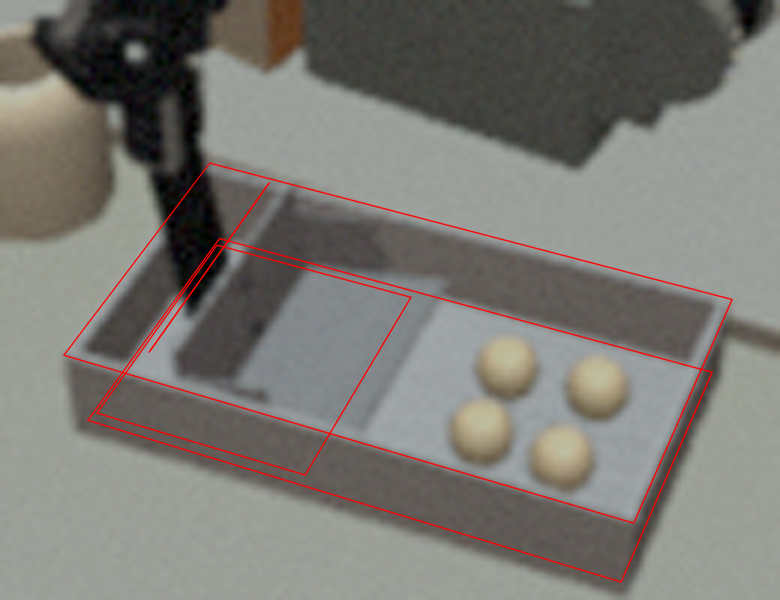

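Request:
drive_tool(
  motion=[
    {"fingers": 0.2,"linear": [0,0,0],"twist": 0},
    {"fingers": 0.25,"linear": [0,0,0],"twist": 0},
    {"fingers": 0.3,"linear": [0,0,0],"twist": 0},
    {"fingers": 0.4,"linear": [0,0,0],"twist": 0},
    {"fingers": 0.4,"linear": [0,0,0],"twist": 0},
  ],
)

```text
clock: 6.92
eef_pos: [635.1, 77.8, 85.0]
tool_rot: [-3.141, 0.001, 0.065]
force: [-0.1, -0.7, -0.1]
width: 34.2
gripper_force: 0.0
```

Request:
drive_tool(
  motion=[
    {"fingers": 0.5,"linear": [0,0,0],"twist": 0},
    {"fingers": 0.5,"linear": [0,0,0],"twist": 0},
    {"fingers": 0.5,"linear": [0,0,0],"twist": 0},
  ],
)

```text
clock: 7.17
eef_pos: [635.5, 77.3, 85.6]
tool_rot: [-3.142, -0.0, 0.065]
force: [0.2, -0.7, 0.0]
width: 42.6
gripper_force: 0.0
```

Run:
```python
from d import *
import ov
p,y=st();ov.TR=(540.6,68.8,.062)
S=cams.get_image('side');np.savez('side2.npz',**S)
ov.SC=tuple(ov.fr(*ov.TR,[(45,0,0)])[0][:2])+(.062,);print(ov.SC)
def sh():
    q=[0,0,4]
    return [ov.fr(*ov.SC,np.array(ov.rect(-45,45,-54,54,2))+q),ov.fr(*ov.SC,np.array(ov.rect(18,18.1,-54,54,45))+q),ov.fr(*ov.TR,ov.rect(-115,115,-63,63,42))]
ov.shapes=sh
cv2.imwrite('pics/ov4.png',ov.crop(S,190,165,320,265,6))
```

```text
t 7.17 p [635.5  77.3  85.6] rpy [-3.142 -0.     0.065] q [-0.1   0.76 -0.11  1.65  0.11  0.73 -1.77] F [ 0.2 -0.7  0. ] w 42.6 0.0
(np.float64(585.5135377020803), np.float64(71.58821288351837), 0.062)
```

View pics/ov4.png

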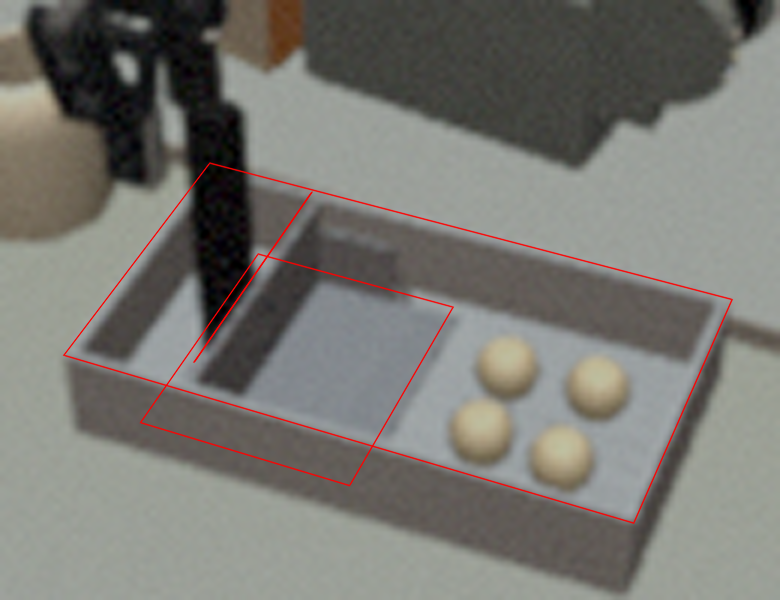

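Run:
```python
from d import *
import ov
S=load('side2');TR=(540.6,68.8,.062)
g=S['color'].astype(int).max(2)
for r in range(190,228,3): 
    row=g[r,215:240];k=np.where(row<45)[0]+215;print(r,k.min() if len(k) else None,k.max() if len(k) else None,end=' | ')
print()
def tf(P): 
    d=P[:,:2]-TR[:2];c,s=np.cos(TR[2]),np.sin(TR[2]);return np.round(np.c_[c*d[:,0]+s*d[:,1],-s*d[:,0]+c*d[:,1]],1)
f=lambda u,v:((u+.5)/6-.5+190,(v+.5)/6-.5+165)
print('lip pts z=6',tf(ray(S,[f(452,318),f(385,432)],6)),'walltop z=49',tf(ray(S,[f(318,203),f(204,375)],49)))
for z in(60,90):
  for y in(66,70,74,78,82):
    X=ov.fr(585.5-3,71.4,.062,[(21,y-73.5+7,z+4),(45,y-73.5+7,z+4),(21,y-73.5-7,z+4)]);print(z,y,np.round(proj(S,X),1).tolist())
go(615.5,73.5,82,.062)
```

```text
190 221 229 | 193 222 230 | 196 222 230 | 199 222 230 | 202 222 231 | 205 222 231 | 208 223 230 | 211 224 231 | 214 224 229 | 217 224 227 | 220 225 225 | 223 None None | 226 None None | 
lip pts z=6 [[ -2.3 -47.5]
 [ -1.9  23.1]] walltop z=49 [[ 57.5 -48.4]
 [ 56.2  59.1]]
60 66 [[231.9, 205.2], [222.7, 202.7], [234.4, 201.6]]
60 70 [[231.2, 206.2], [222.0, 203.8], [233.7, 202.6]]
60 74 [[230.4, 207.3], [221.2, 204.8], [233.0, 203.6]]
60 78 [[229.7, 208.4], [220.4, 205.8], [232.3, 204.7]]
60 82 [[228.9, 209.4], [219.7, 206.9], [231.5, 205.7]]
90 66 [[231.2, 195.4], [221.9, 192.9], [233.8, 191.8]]
90 70 [[230.5, 196.4], [221.1, 194.0], [233.1, 192.8]]
90 74 [[229.7, 197.5], [220.3, 195.0], [232.3, 193.9]]
90 78 [[228.9, 198.5], [219.5, 196.0], [231.6, 194.9]]
90 82 [[228.2, 199.6], [218.7, 197.1], [230.8, 195.9]]
t 7.22 p [635.6  77.3  85.7] rpy [-3.142 -0.     0.065] q [-0.1   0.76 -0.11  1.65  0.11  0.73 -1.77] F [-1.2 -0.5 -0.6] w 42.9 0.0
tool lin mm -20.3 2.5 3.7 twist 0.003
```

Request:
drive_tool(
  motion=[
    {"fingers": 0.5,"linear": [-0.01,0.001,0.001],"twist": 0.003},
    {"fingers": 0.5,"linear": [-0.0105,0.0015,0.001],"twist": 0},
    {"fingers": 0.5,"linear": [0,0,0],"twist": 0},
    {"fingers": 0.4,"linear": [0,0,0],"twist": 0},
    {"fingers": 0.3,"linear": [0,0,0],"twist": 0},
  ],
)

```text
clock: 7.63
eef_pos: [616.1, 73.7, 83.9]
tool_rot: [-3.141, -0.001, 0.062]
force: [0.4, -0.1, 0.5]
width: 26.0
gripper_force: 0.0
```

Request:
drive_tool(
  motion=[
    {"fingers": 0.25,"linear": [0,0,0],"twist": 0},
    {"fingers": 0.2,"linear": [0,0,0],"twist": 0},
    {"fingers": 0.15,"linear": [0,0,0],"twist": 0},
    {"fingers": 0,"linear": [0,0,0],"twist": 0},
    {"fingers": 0,"linear": [0,0,0],"twist": 0},
  ],
)

```text
clock: 8.05
eef_pos: [615.1, 73.4, 83.4]
tool_rot: [3.141, 0.0, 0.062]
force: [-0.0, 0.2, -0.4]
width: 13.4
gripper_force: 58.5
```

Request:
drive_tool(
  motion=[
    {"fingers": 0,"linear": [0,0,0],"twist": 0},
    {"fingers": 0,"linear": [0,0,0],"twist": 0},
    {"fingers": 0,"linear": [0,0,0],"twist": 0},
  ],
)

```text
clock: 8.3
eef_pos: [615.1, 73.5, 83.5]
tool_rot: [3.142, 0.0, 0.062]
force: [0.2, 0.6, -0.3]
width: 12.9
gripper_force: 58.5
```

Run:
```python
from d import *
go(507.7,66.8,84.2,.062)
```

```text
t 8.3 p [615.1  73.5  83.5] rpy [3.142 0.    0.062] q [-0.1   0.74 -0.11  1.71  0.11  0.69 -1.77] F [ 0.2  0.6 -0.3] w 12.9 58.5
tool lin mm -107.6 0.1 -0.7 twist -0.0
```

Request:
drive_tool(
  motion=[
    {"fingers": 0,"linear": [-0.003,0,0.0005],"twist": 0},
    {"fingers": 0,"linear": [-0.005,0,0],"twist": 0},
    {"fingers": 0,"linear": [-0.006,0,0],"twist": 0},
    {"fingers": 0,"linear": [-0.006,0,0],"twist": 0},
    {"fingers": 0,"linear": [-0.006,0,0],"twist": 0},
  ],
)

```text
clock: 8.72
eef_pos: [588.2, 71.8, 83.1]
tool_rot: [3.141, 0.001, 0.062]
force: [-0.2, -0.5, -0.9]
width: 13.5
gripper_force: 58.6
```

Request:
drive_tool(
  motion=[
    {"fingers": 0,"linear": [-0.006,0,0],"twist": 0},
    {"fingers": 0,"linear": [-0.006,0,0],"twist": 0},
    {"fingers": 0,"linear": [-0.006,0,0],"twist": 0},
    {"fingers": 0,"linear": [-0.006,0,0],"twist": 0},
    {"fingers": 0,"linear": [-0.006,0,0],"twist": 0},
  ],
)

```text
clock: 9.13
eef_pos: [558.7, 70.0, 83.2]
tool_rot: [-3.142, -0.0, 0.062]
force: [-0.4, -0.8, -1.3]
width: 12.7
gripper_force: 58.6
```

Request:
drive_tool(
  motion=[
    {"fingers": 0,"linear": [-0.006,0,0],"twist": 0},
    {"fingers": 0,"linear": [-0.006,0,0],"twist": 0},
    {"fingers": 0,"linear": [-0.006,0,0],"twist": 0},
    {"fingers": 0,"linear": [-0.006,0,0],"twist": 0},
    {"fingers": 0,"linear": [-0.006,0,0],"twist": 0},
  ],
)

```text
clock: 9.55
eef_pos: [528.9, 68.3, 83.2]
tool_rot: [-3.142, -0.0, 0.062]
force: [1.0, 1.4, -0.7]
width: 13.0
gripper_force: 58.9
```

Run:
```python
from d import *
go(507.7,66.8,84.2,.062)
S=cams.get_image('side');np.savez('side3.npz',**S)
s=S['color'].astype(int);m=((s[...,2]-s[...,0]>35)&(s[...,2]>130)).astype(np.uint8);m[:170]=0;m[262:]=0;m[:,:200]=0;m[:,330:]=0
n,l,st_,c=cv2.connectedComponentsWithStats(m)
TR=(540.6,68.8,.062)
for i in range(1,n):
    if st_[i,4]>20:
        P=ray(S,[c[i]],17)[0];d=P[:2]-TR[:2];co,si=np.cos(.062),np.sin(.062);print(st_[i],'tray',round(co*d[0]+si*d[1],1),round(-si*d[0]+co*d[1],1))
```

```text
t 9.55 p [528.9  68.3  83.2] rpy [-3.142 -0.     0.062] q [-0.11  0.65 -0.1   1.96  0.12  0.54 -1.8 ] F [ 1.   1.4 -0.7] w 13.0 58.9
tool lin mm -21.2 0.1 -1.0 twist -0.0
[280 224  24  24 216] tray -85.9 -3.6
```

Request:
drive_tool(
  motion=[
    {"fingers": 0,"linear": [-0.005,0,0],"twist": 0},
    {"fingers": 0,"linear": [-0.005,0,0],"twist": 0},
    {"fingers": 0,"linear": [-0.004,0,0],"twist": 0},
    {"fingers": 0,"linear": [-0.003,0,0],"twist": 0},
    {"fingers": 0,"linear": [-0.002,0,0],"twist": 0},
  ],
)

```text
clock: 10.02
eef_pos: [509.8, 67.0, 83.1]
tool_rot: [3.142, 0.001, 0.062]
force: [0.5, 0.8, -1.2]
width: 13.1
gripper_force: 58.6
```

Run:
```python
from d import *
go(507.7,66.8,84.2,.062)
S=cams.get_image('side');np.savez('side4.npz',**S)
A=cv2.resize(load('side3')['color'][165:265,210:330],None,fx=3.3,fy=3.3,interpolation=cv2.INTER_CUBIC)
B=cv2.resize(S['color'][165:265,210:330],None,fx=3.3,fy=3.3,interpolation=cv2.INTER_CUBIC)
cv2.imwrite('pics/s34.png',np.hstack([A,B]))
```

```text
t 10.02 p [509.8  67.   83.1] rpy [3.142e+00 1.000e-03 6.200e-02] q [-0.12  0.63 -0.1   2.01  0.12  0.51 -1.81] F [ 0.5  0.8 -1.2] w 13.1 58.6
tool lin mm -2.1 0.1 -1.1 twist -0.0
```

View pics/s34.png

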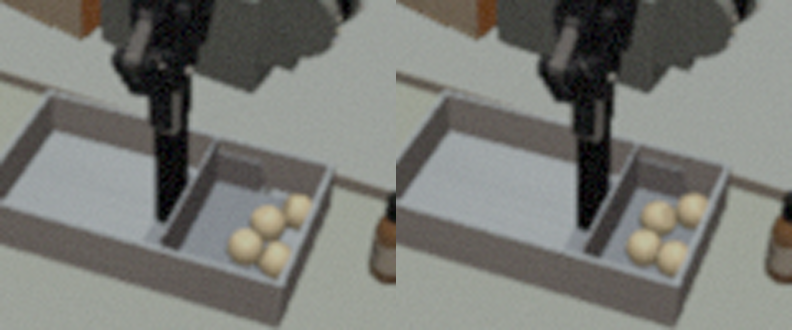

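Request:
drive_tool(
  motion=[
    {"fingers": 0,"linear": [-0.001,0,0],"twist": 0},
    {"fingers": 0,"linear": [-0.001,0,0],"twist": 0},
    {"fingers": 0,"linear": [0,0,0],"twist": 0},
  ],
)

```text
clock: 10.32
eef_pos: [509.1, 67.1, 83.3]
tool_rot: [-3.141, -0.002, 0.062]
force: [1.3, 0.6, -1.0]
width: 13.3
gripper_force: 58.6
```

Request:
drive_tool(
  motion=[
    {"fingers": 0,"linear": [0,0,-0.002],"twist": 0},
    {"fingers": 0,"linear": [0,0,-0.003],"twist": 0},
    {"fingers": 0,"linear": [0.001,0,-0.004],"twist": 0},
    {"fingers": 0,"linear": [0.002,0,-0.004],"twist": 0},
    {"fingers": 0,"linear": [0.001,0,-0.005],"twist": 0},
  ],
)

```text
clock: 10.73
eef_pos: [512.0, 67.1, 101.4]
tool_rot: [3.141, 0.001, 0.062]
force: [-0.4, -0.1, -1.7]
width: 13.2
gripper_force: 58.5
```

Request:
drive_tool(
  motion=[
    {"fingers": 0,"linear": [0.001,0,-0.006],"twist": 0},
    {"fingers": 0,"linear": [0,0,-0.008],"twist": 0},
    {"fingers": 0,"linear": [0,0,-0.008],"twist": 0},
    {"fingers": 0,"linear": [0,0,-0.008],"twist": 0},
    {"fingers": 0,"linear": [0,0,-0.008],"twist": 0},
  ],
)

```text
clock: 11.15
eef_pos: [513.4, 67.3, 140.2]
tool_rot: [-3.142, -0.0, 0.062]
force: [0.5, 0.1, -2.1]
width: 13.1
gripper_force: 58.5
```

```bash
cat > wax.py <<'E'
from d import *
def wax(name,box):
    S=cams.get_image('side');np.savez(name+'.npz',**S)
    s=S['color'].astype(int);m=np.zeros(s.shape[:2],np.uint8);x0,y0,x1,y1=box
    m[y0:y1,x0:x1]=((s[...,2]-s[...,0]>35)&(s[...,2]>130))[y0:y1,x0:x1]
    d=cv2.erode(m,np.ones((3,3),np.uint8));n,l,q,c=cv2.connectedComponentsWithStats(d)
    for i in range(1,n):
        if q[i,4]>5: print(q[i].tolist(),np.round(c[i],1))
    return S
E
python3 - <<'E'
from wax import *
go(507.7,66.8,240,3.14)
wax('side5',(200,100,345,270))
E
```

```text
t 11.15 p [513.4  67.3 140.2] rpy [-3.142 -0.     0.062] q [-0.1   0.54 -0.12  1.96  0.1   0.65 -1.79] F [ 0.5  0.1 -2.1] w 13.1 58.5
tool lin mm -5.7 0.1 -99.8 twist -3.078
[222, 128, 7, 9, 23] [225.1 132.1]
[234, 132, 3, 3, 6] [234.8 132.7]
[237, 134, 5, 4, 8] [239.4 135.6]
[296, 208, 4, 4, 7] [298. 210.]
[281, 210, 7, 4, 13] [284.2 211.8]
[281, 219, 17, 9, 45] [290.3 223.4]
```

```bash
cat >> wax.py <<'E'
def loose(S,box,z,p,y,th=22):
    s=cv2.GaussianBlur(S['color'],(3,3),0).astype(int);x0,y0,x1,y1=box;m=np.zeros(s.shape[:2],np.uint8)
    m[y0:y1,x0:x1]=((s[...,2]-s[...,0]>th))[y0:y1,x0:x1]
    n,l,q,c=cv2.connectedComponentsWithStats(m);dt=cv2.distanceTransform(m,cv2.DIST_L2,5)
    co,si=np.cos(y),np.sin(y)
    for i in range(1,n):
        if q[i,4]>15:
            print('area',q[i].tolist())
    pk=(dt==cv2.dilate(dt,np.ones((7,7))))&(dt>2.5)
    for v,u in np.argwhere(pk):
        P=ray(S,[(u,v)],z)[0];d=P[:2]-p[:2];print((u,v),round(dt[v,u],1),'scoop xy',round(co*d[0]+si*d[1]+33,1),round(-si*d[0]+co*d[1],1))
E
python3 - <<'E'
from wax import *
p,y=st();loose(load('side5'),(262,185,335,268),p[2]-79.5+13,p,y)
E
```

```text
t 11.2 p [514.4  67.4 141.5] rpy [-3.141e+00 -3.000e-03  6.200e-02] q [-0.1   0.54 -0.12  1.95  0.1   0.65 -1.79] F [ 0.5  0.6 -1.3] w 13.3 58.6
area [291, 204, 11, 11, 84]
area [279, 207, 21, 23, 266]
area [324, 231, 11, 11, 94]
area [324, 247, 8, 4, 20]
(np.int64(296), np.int64(209)) 5.0 scoop xy -25.2 -32.1
(np.int64(296), np.int64(210)) 5.0 scoop xy -26.3 -28.9
(np.int64(284), np.int64(211)) 5.0 scoop xy -2.1 -15.5
(np.int64(284), np.int64(212)) 5.0 scoop xy -3.2 -12.3
(np.int64(284), np.int64(221)) 5.0 scoop xy -12.9 15.4
(np.int64(294), np.int64(224)) 5.2 scoop xy -36.2 16.2
(np.int64(328), np.int64(236)) 4.4 scoop xy -114.0 24.1
```

Request:
drive_tool(
  motion=[
    {"fingers": 0,"linear": [0.002,0,-0.005],"twist": 0},
    {"fingers": 0,"linear": [0.005,0,-0.008],"twist": 0},
    {"fingers": 0,"linear": [0.008,0,-0.008],"twist": 0},
    {"fingers": 0,"linear": [0.01,0,-0.008],"twist": 0},
    {"fingers": 0,"linear": [0.01,0,-0.005],"twist": 0},
  ],
)

```text
clock: 11.62
eef_pos: [548.9, 69.5, 174.0]
tool_rot: [-3.142, -0.001, 0.062]
force: [-0.1, -0.5, -1.5]
width: 13.2
gripper_force: 58.6
```

Request:
drive_tool(
  motion=[
    {"fingers": 0,"linear": [0.01,0,0],"twist": 0},
    {"fingers": 0,"linear": [0.008,0,0],"twist": 0},
    {"fingers": 0,"linear": [0.005,0,0],"twist": 0},
    {"fingers": 0,"linear": [0.002,0,0],"twist": 0},
    {"fingers": 0,"linear": [0,0,0],"twist": 0},
  ],
)

```text
clock: 12.03
eef_pos: [573.2, 70.9, 172.7]
tool_rot: [3.142, 0.001, 0.062]
force: [0.7, -0.6, -2.2]
width: 13.1
gripper_force: 58.6
```

Request:
drive_tool(
  motion=[
    {"fingers": 0,"linear": [-0.018,0,0],"twist": 0},
    {"fingers": 0,"linear": [-0.016,0,0],"twist": 0},
    {"fingers": 0,"linear": [-0.012,0,0],"twist": 0},
    {"fingers": 0,"linear": [-0.008,0,0],"twist": 0},
    {"fingers": 0,"linear": [-0.004,0,0],"twist": 0},
  ],
)

```text
clock: 12.45
eef_pos: [513.8, 67.2, 173.1]
tool_rot: [3.141, 0.001, 0.062]
force: [-0.5, -0.3, -1.8]
width: 13.1
gripper_force: 58.6
```

Request:
drive_tool(
  motion=[
    {"fingers": 0,"linear": [-0.002,0,-0.005],"twist": 0},
    {"fingers": 0,"linear": [0,0,-0.01],"twist": 0},
    {"fingers": 0,"linear": [0,0,-0.015],"twist": 0},
    {"fingers": 0,"linear": [0,0,-0.015],"twist": 0},
    {"fingers": 0,"linear": [0,0,-0.015],"twist": 0},
  ],
)

```text
clock: 12.87
eef_pos: [514.4, 67.4, 234.8]
tool_rot: [-3.141, -0.002, 0.062]
force: [-0.2, -0.1, -1.8]
width: 13.1
gripper_force: 58.6
```

Run:
```python
from wax import *
p,y=st();S=cams.get_image('side');np.savez('side6.npz',**S)
loose(S,(230,100,345,268),p[2]-79.5+13,p,y)
```

```text
t 12.87 p [514.4  67.4 234.8] rpy [-3.141e+00 -2.000e-03  6.200e-02] q [-0.09  0.41 -0.13  1.85  0.07  0.88 -1.76] F [-0.2 -0.1 -1.8] w 13.1 58.6
area [230, 100, 17, 16, 145]
area [278, 110, 7, 9, 30]
area [239, 113, 9, 8, 23]
area [230, 127, 22, 49, 596]
area [280, 173, 12, 20, 188]
area [295, 175, 11, 12, 100]
area [232, 229, 9, 5, 31]
area [324, 231, 12, 11, 97]
area [323, 246, 9, 4, 20]
(np.int64(234), np.int64(104)) 5.0 scoop xy 247.8 -290.8
(np.int64(235), np.int64(104)) 5.0 scoop xy 245.2 -291.8
(np.int64(237), np.int64(138)) 8.0 scoop xy 161.8 -125.5
(np.int64(234), np.int64(148)) 5.0 scoop xy 149.3 -81.8
(np.int64(234), np.int64(149)) 5.0 scoop xy 147.5 -77.8
(np.int64(234), np.int64(150)) 5.0 scoop xy 145.6 -73.9
(np.int64(234), np.int64(151)) 5.0 scoop xy 143.8 -70.1
(np.int64(234), np.int64(152)) 5.0 scoop xy 142.0 -66.2
(np.int64(234), np.int64(153)) 5.0 scoop xy 140.2 -62.4
(np.int64(234), np.int64(154)) 5.0 scoop xy 138.4 -58.6
(np.int64(234), np.int64(155)) 5.0 scoop xy 136.6 -54.9
(np.int64(234), np.int64(156)) 5.0 scoop xy 134.9 -51.2
(np.int64(235), np.int64(156)) 5.0 scoop xy 132.8 -52.0
(np.int64(234), np.int64(157)) 5.0 scoop xy 133.1 -47.5
(np.int64(235), np.int64(157)) 5.0 scoop xy 131.0 -48.3
(np.int64(235), np.int64(164)) 6.0 scoop xy 119.2 -23.1
(np.int64(235), np.int64(165)) 6.0 scoop xy 117.6 -19.6
(np.int64(235), np.int64(166)) 6.0 scoop xy 116.0 -16.2
(np.int64(235), np.int64(167)) 6.0 scoop xy 114.4 -12.7
(np.int64(235), np.int64(168)) 6.0 scoop xy 112.8 -9.3
(np.int64(285), np.int64(178)) 5.2 scoop xy -0.7 -15.7
(np.int64(300), np.int64(180)) 5.4 scoop xy -32.2 -20.8
(np.int64(286), np.int64(187)) 5.6 scoop xy -12.6 12.5
(np.int64(328), np.int64(236)) 4.4 scoop xy -126.6 116.2
```

Run:
```python
from wax import *
S=load('side6');TR=(540.6,68.8,.062)
P=ray(S,[(236.5,231)],20)[0];d=P[:2]-TR[:2];print(P,d)
s=cv2.GaussianBlur(S['color'],(3,3),0).astype(int);m=((s[...,2]-s[...,0]>22)).astype(np.uint8);m[:150]=0
n,l,q,c=cv2.connectedComponentsWithStats(m);print([q[i].tolist() for i in range(1,n) if 15<q[i,4]<400])
s0=load('side5');s=cv2.GaussianBlur(s0['color'],(3,3),0).astype(int);m=((s[...,2]-s[...,0]>22)).astype(np.uint8);m[:150]=0
n,l,q,c=cv2.connectedComponentsWithStats(m);print([q[i].tolist() for i in range(1,n) if 15<q[i,4]<400])
a=S['color'][150:270,200:345];cv2.imwrite('pics/s6.png',cv2.resize(a,None,fx=5,fy=5,interpolation=cv2.INTER_CUBIC))
```

```text
[575.66460882 104.84514911  20.        ] [35.06460882 36.04514911]
[[116, 150, 12, 9, 23], [67, 159, 48, 35, 99], [280, 173, 12, 20, 188], [295, 175, 11, 12, 100], [439, 179, 8, 7, 20], [484, 201, 5, 10, 31], [494, 200, 18, 28, 210], [41, 204, 12, 8, 22], [232, 229, 9, 5, 31], [324, 231, 12, 11, 97], [124, 239, 14, 5, 32], [323, 246, 9, 4, 20]]
[[106, 150, 23, 16, 43], [95, 166, 10, 8, 23], [397, 169, 5, 10, 17], [494, 170, 9, 13, 33], [63, 179, 24, 18, 49], [427, 182, 7, 6, 16], [12, 187, 7, 8, 20], [464, 186, 8, 5, 16], [469, 192, 8, 6, 20], [388, 197, 4, 5, 16], [482, 200, 7, 11, 26], [41, 202, 14, 10, 23], [291, 204, 11, 11, 84], [494, 204, 18, 24, 206], [279, 207, 21, 23, 266], [471, 220, 5, 6, 16], [324, 231, 12, 11, 98], [324, 247, 8, 4, 20]]
```

Request:
drive_tool(
  motion=[
    {"fingers": 0,"linear": [0.0003,0.001,0],"twist": 0},
    {"fingers": 0,"linear": [0.0005,0.002,0],"twist": 0},
    {"fingers": 0,"linear": [0.0008,0.003,0],"twist": 0},
    {"fingers": 0,"linear": [0.0011,0.004,0],"twist": 0},
    {"fingers": 0,"linear": [0.0013,0.005,0],"twist": 0},
  ],
)

```text
clock: 13.33
eef_pos: [518.0, 52.1, 232.3]
tool_rot: [3.142, 0.002, 0.062]
force: [-0.4, -0.1, -1.1]
width: 13.3
gripper_force: 58.6
```

Request:
drive_tool(
  motion=[
    {"fingers": 0,"linear": [0.0016,0.006,0],"twist": 0},
    {"fingers": 0,"linear": [0.0019,0.007,0],"twist": 0},
    {"fingers": 0,"linear": [0.0021,0.008,0],"twist": 0},
    {"fingers": 0,"linear": [0.0024,0.009,0],"twist": 0},
    {"fingers": 0,"linear": [0.0027,0.01,0],"twist": 0},
  ],
)

```text
clock: 13.75
eef_pos: [531.8, 12.3, 233.1]
tool_rot: [3.142, -0.0, 0.062]
force: [0.7, 0.5, -1.9]
width: 13.2
gripper_force: 58.6
```

Request:
drive_tool(
  motion=[
    {"fingers": 0,"linear": [0.0029,0.011,0],"twist": 0},
    {"fingers": 0,"linear": [0.0032,0.012,0],"twist": 0},
    {"fingers": 0,"linear": [0.0035,0.013,0],"twist": 0},
    {"fingers": 0,"linear": [0.0037,0.014,0],"twist": 0},
    {"fingers": 0,"linear": [0.004,0.015,0],"twist": 0},
  ],
)

```text
clock: 14.17
eef_pos: [553.1, -52.0, 233.1]
tool_rot: [3.142, -0.0, 0.062]
force: [-0.0, -0.5, -1.2]
width: 13.2
gripper_force: 58.6
```

Request:
drive_tool(
  motion=[
    {"fingers": 0,"linear": [0.0043,0.016,0],"twist": 0},
    {"fingers": 0,"linear": [0.0045,0.017,0],"twist": 0},
    {"fingers": 0,"linear": [0.0048,0.018,0],"twist": 0},
    {"fingers": 0,"linear": [0.0045,0.017,0],"twist": 0},
    {"fingers": 0,"linear": [0.0043,0.016,0],"twist": 0},
  ],
)

```text
clock: 14.58
eef_pos: [580.5, -135.4, 233.0]
tool_rot: [3.141, 0.0, 0.061]
force: [0.6, 0.0, -1.5]
width: 13.2
gripper_force: 58.6
```

Request:
drive_tool(
  motion=[
    {"fingers": 0,"linear": [0.004,0.015,0],"twist": 0},
    {"fingers": 0,"linear": [0.0037,0.014,0],"twist": 0},
    {"fingers": 0,"linear": [0.0035,0.013,0],"twist": 0},
    {"fingers": 0,"linear": [0.0032,0.012,0],"twist": 0},
    {"fingers": 0,"linear": [0.0029,0.011,0],"twist": 0},
  ],
)

```text
clock: 15.0
eef_pos: [601.9, -198.0, 233.1]
tool_rot: [-3.142, 0.0, 0.062]
force: [-0.1, -0.3, -0.9]
width: 13.2
gripper_force: 58.6
```

Request:
drive_tool(
  motion=[
    {"fingers": 0,"linear": [0.0027,0.01,0],"twist": 0},
    {"fingers": 0,"linear": [0.0024,0.009,0],"twist": 0},
    {"fingers": 0,"linear": [0.0021,0.008,0],"twist": 0},
    {"fingers": 0,"linear": [0.0019,0.007,0],"twist": 0},
    {"fingers": 0,"linear": [0.0016,0.006,0],"twist": 0},
  ],
)

```text
clock: 15.42
eef_pos: [615.0, -236.6, 233.1]
tool_rot: [-3.142, -0.0, 0.062]
force: [-0.3, -0.3, -2.3]
width: 13.0
gripper_force: 58.6
```

Request:
drive_tool(
  motion=[
    {"fingers": 0,"linear": [0.0013,0.005,0],"twist": 0},
    {"fingers": 0,"linear": [0.0011,0.004,0],"twist": 0},
    {"fingers": 0,"linear": [0.0008,0.003,0],"twist": 0},
    {"fingers": 0,"linear": [0.0005,0.002,0],"twist": 0},
    {"fingers": 0,"linear": [0.0003,0.001,0],"twist": 0},
  ],
)

```text
clock: 15.83
eef_pos: [619.6, -250.9, 233.1]
tool_rot: [-3.141, 0.0, 0.062]
force: [0.7, -0.4, -1.1]
width: 13.2
gripper_force: 58.6
```

Run:
```python
from wax import *
go(621.5,-252,130,.062);p,y=st();S=cams.get_image('side');np.savez('side7.npz',**S)
import ov
f=ov.fr(p[0]-33*np.cos(y),p[1]-33*np.sin(y),y,np.array(ov.rect(-45,18,-54,54,13))+[0,0,p[2]-79.5]);b=proj(S,f);print(b)
lo=np.int32(b.min(0))-6;hi=np.int32(b.max(0))+6
loose(S,(max(lo[0],0),max(lo[1],0),hi[0],hi[1]),p[2]-79.5+13,p,y)
# well rim edges in top image
T=load('top0');g=cv2.cvtColor(T['color'],cv2.COLOR_BGR2GRAY);print(g[189,318:332].tolist(),g[189,372:392].tolist());print(g[152:168,353].tolist(),g[208:226,353].tolist())
```

```text
t 15.83 p [ 619.6 -250.9  233.1] rpy [-3.141  0.     0.062] q [ 0.4   0.64 -0.09  1.43  0.06  1.08 -1.22] F [ 0.7 -0.4 -1.1] w 13.2 58.6
tool lin mm 1.8 1.2 103.1 twist -0.0
t 15.83 p [ 619.6 -250.9  233.1] rpy [-3.141  0.     0.062] q [ 0.4   0.64 -0.09  1.43  0.06  1.08 -1.22] F [ 0.7 -0.4 -1.1] w 13.2 58.6
[[313.17372378 103.91043507]
 [292.12763736 100.27583347]
 [279.47868737 116.75550512]
 [301.95613571 120.98101295]]
area [291, 103, 20, 13, 152]
area [273, 107, 6, 10, 34]
(np.int64(295), np.int64(106)) 4.0 scoop xy -1.0 -22.3
(np.int64(275), np.int64(110)) 2.8 scoop xy 42.8 21.6
(np.int64(296), np.int64(110)) 4.2 scoop xy -11.1 -0.0
(np.int64(306), np.int64(111)) 4.0 scoop xy -38.6 -4.6
[133, 133, 135, 135, 138, 60, 115, 155, 154, 153, 154, 153, 152, 152] [155, 165, 88, 24, 34, 37, 36, 34, 17, 127, 156, 179, 185, 184, 184, 184, 184, 184, 183, 183]
[187, 186, 184, 183, 186, 184, 186, 188, 171, 162, 69, 25, 32, 27, 139, 153] [149, 148, 147, 151, 152, 151, 153, 159, 97, 137, 145, 181, 186, 184, 185, 184, 183, 183]
```

Request:
drive_tool(
  motion=[
    {"fingers": 0,"linear": [0.0005,0,0.002],"twist": 0},
    {"fingers": 0,"linear": [0.001,0,0.004],"twist": 0},
    {"fingers": 0,"linear": [0.0005,0,0.006],"twist": 0},
    {"fingers": 0,"linear": [0,0,0.008],"twist": 0},
    {"fingers": 0,"linear": [0,0,0.008],"twist": 0},
  ],
)

```text
clock: 16.3
eef_pos: [621.5, -250.4, 204.1]
tool_rot: [-3.141, 0.0, 0.062]
force: [-0.0, 0.1, -1.4]
width: 13.3
gripper_force: 58.6
```

Request:
drive_tool(
  motion=[
    {"fingers": 0,"linear": [0,0,0.008],"twist": 0},
    {"fingers": 0,"linear": [0,0,0.006],"twist": 0},
    {"fingers": 0,"linear": [0,0,0.004],"twist": 0},
    {"fingers": 0,"linear": [0,0,0.004],"twist": 0},
    {"fingers": 0,"linear": [0,0,0.003],"twist": 0},
  ],
)

```text
clock: 16.72
eef_pos: [621.6, -250.7, 179.6]
tool_rot: [-3.141, 0.0, 0.062]
force: [0.5, -0.2, -2.0]
width: 13.2
gripper_force: 58.6
```

Request:
drive_tool(
  motion=[
    {"fingers": 0,"linear": [0,0,0.003],"twist": 0},
    {"fingers": 0,"linear": [0,0,0.003],"twist": 0},
    {"fingers": 0,"linear": [0,0,0.003],"twist": 0},
    {"fingers": 0,"linear": [0,0,0.003],"twist": 0},
    {"fingers": 0,"linear": [0,0,0.003],"twist": 0},
  ],
)

```text
clock: 17.13
eef_pos: [621.7, -250.7, 165.0]
tool_rot: [3.141, -0.0, 0.062]
force: [-0.2, 0.1, -2.4]
width: 13.1
gripper_force: 58.6
```

Run:
```python
from wax import *
go(621.6,-251.3,135,.062)
```

```text
t 17.13 p [ 621.7 -250.7  165. ] rpy [ 3.141 -0.     0.062] q [ 0.39  0.71 -0.09  1.5   0.07  0.94 -1.23] F [-0.2  0.1 -2.4] w 13.1 58.6
tool lin mm -0.2 0.6 30.0 twist -0.0
```

Request:
drive_tool(
  motion=[
    {"fingers": 0,"linear": [0,0.0005,0.005],"twist": 0},
    {"fingers": 0,"linear": [0,0,0.006],"twist": 0},
    {"fingers": 0,"linear": [0,0,0.007],"twist": 0},
    {"fingers": 0,"linear": [0,0,0.007],"twist": 0},
    {"fingers": 0,"linear": [0,0,0.005],"twist": 0},
  ],
)

```text
clock: 17.55
eef_pos: [621.2, -250.9, 133.8]
tool_rot: [-3.141, 0.001, 0.062]
force: [-0.6, -0.4, -1.8]
width: 13.0
gripper_force: 58.6
```

Request:
drive_tool(
  motion=[
    {"fingers": 0,"linear": [0.002,0,0],"twist": 0},
    {"fingers": 0,"linear": [0.003,0,0],"twist": 0},
    {"fingers": 0,"linear": [0.002,0,0],"twist": 0},
    {"fingers": 0,"linear": [0,0,0],"twist": 0},
  ],
)

```text
clock: 17.88
eef_pos: [629.9, -250.6, 135.6]
tool_rot: [3.141, -0.002, 0.062]
force: [-0.6, -0.4, -1.1]
width: 13.1
gripper_force: 58.6
```

```bash
cat > wl.py <<'E'
from wax import *
def well(name):
    T=cams.get_image('top');np.savez(name+'.npz',**T);S=cams.get_image('side');np.savez(name+'s.npz',**S)
    for n,I,z in(('top',T,60),('side',S,75)):
        s=cv2.GaussianBlur(I['color'],(3,3),0).astype(int)
        a=proj(I,[(588.7,-253.3,z)])[0];yy,xx=np.mgrid[:384,:512];m=(((s[...,2]-s[...,0])>22)&(np.hypot(xx-a[0],yy-a[1])<30)).astype(np.uint8)
        k,l,q,c=cv2.connectedComponentsWithStats(m);print(n,a.round(),[(q[i].tolist(),np.round(ray(I,[c[i]],z)[0][:2]-[588.7,-253.3]).tolist()) for i in range(1,k) if q[i,4]>8])
E
python3 - <<'E'
from wl import *
go(628,-251,135,.062);well('w0')
E
```

```text
t 17.88 p [ 629.9 -250.6  135.6] rpy [ 3.141e+00 -2.000e-03  6.200e-02] q [ 0.39  0.75 -0.09  1.5   0.08  0.89 -1.23] F [-0.6 -0.4 -1.1] w 13.1 58.6
tool lin mm -1.9 0.3 0.6 twist 0.0
top [350. 190.] [([343, 185, 17, 20, 152], [-12.0, -2.0])]
side [290. 138.] [([281, 110, 4, 6, 16], [83.0, -137.0]), ([266, 113, 10, 9, 55], [100.0, -90.0]), ([287, 133, 18, 13, 138], [-15.0, 6.0])]
```

Request:
drive_tool(
  motion=[
    {"fingers": 0,"linear": [-0.018,0,0],"twist": 0},
    {"fingers": 0,"linear": [0.018,0,0],"twist": 0},
    {"fingers": 0,"linear": [-0.018,0,0],"twist": 0},
    {"fingers": 0,"linear": [0.018,0,0],"twist": 0},
    {"fingers": 0,"linear": [0,0,0],"twist": 0},
  ],
)

```text
clock: 18.4
eef_pos: [630.3, -250.3, 135.4]
tool_rot: [3.142, -0.003, 0.062]
force: [2.3, -0.4, -0.2]
width: 13.2
gripper_force: 59.0
```

Run:
```python
from wl import *
go(628,-251,135,.062);well('w1')
```

```text
t 18.4 p [ 630.3 -250.3  135.4] rpy [ 3.142e+00 -3.000e-03  6.200e-02] q [ 0.39  0.75 -0.09  1.5   0.08  0.89 -1.23] F [ 2.3 -0.4 -0.2] w 13.2 59.0
tool lin mm -2.4 0.6 0.4 twist 0.0
top [350. 190.] [([349, 198, 8, 8, 57], [-34.0, -6.0]), ([341, 207, 8, 8, 57], [-61.0, 18.0]), ([351, 209, 9, 8, 57], [-65.0, -13.0])]
side [290. 138.] [([281, 110, 4, 5, 13], [84.0, -140.0]), ([266, 113, 9, 9, 46], [100.0, -88.0]), ([297, 138, 8, 7, 46], [-34.0, 3.0])]
```

Request:
drive_tool(
  motion=[
    {"fingers": 0,"linear": [-0.016,0,0],"twist": 0},
    {"fingers": 0,"linear": [0.017,0,0],"twist": 0},
    {"fingers": 0,"linear": [-0.016,0,0],"twist": 0},
    {"fingers": 0,"linear": [0.016,0,0],"twist": 0},
    {"fingers": 0,"linear": [0,0,0],"twist": 0},
  ],
)

```text
clock: 18.92
eef_pos: [630.6, -250.6, 135.4]
tool_rot: [3.141, -0.001, 0.062]
force: [-0.6, -0.9, -1.9]
width: 12.5
gripper_force: 59.0
```

Run:
```python
from wl import *
go(628,-251,135,.062);well('w2')
```

```text
t 18.92 p [ 630.6 -250.6  135.4] rpy [ 3.141e+00 -1.000e-03  6.200e-02] q [ 0.39  0.75 -0.09  1.5   0.08  0.89 -1.23] F [-0.6 -0.9 -1.9] w 12.5 59.0
tool lin mm -2.7 0.2 0.4 twist 0.0
top [350. 190.] [([342, 201, 19, 15, 167], [-54.0, 0.0])]
side [290. 138.] [([281, 110, 4, 6, 15], [83.0, -136.0]), ([266, 113, 9, 9, 47], [100.0, -88.0]), ([301, 142, 7, 4, 19], [-48.0, 14.0])]
```

Request:
drive_tool(
  motion=[
    {"fingers": 0,"linear": [0.002,0,-0.004],"twist": 0},
    {"fingers": 0,"linear": [0,0,-0.008],"twist": 0},
    {"fingers": 0,"linear": [0,0,-0.008],"twist": 0},
    {"fingers": 0,"linear": [0,0,-0.008],"twist": 0},
    {"fingers": 0,"linear": [0,0,0],"twist": 0},
  ],
)

```text
clock: 19.43
eef_pos: [631.6, -251.1, 165.7]
tool_rot: [3.14, -0.001, 0.061]
force: [-3.7, -0.5, 1.6]
width: 13.3
gripper_force: 59.6
```

Run:
```python
from wl import *
st();well('w3')
T=load('w3');s=cv2.GaussianBlur(T['color'],(3,3),0).astype(int);m=(s[...,2]-s[...,0])[196:222,336:366]
print('\n'.join(''.join('#' if v>60 else '+' if v>30 else '.' for v in r) for r in m))
```

```text
t 19.43 p [ 631.6 -251.1  165.7] rpy [ 3.14e+00 -1.00e-03  6.10e-02] q [ 0.39  0.72 -0.09  1.47  0.07  0.95 -1.23] F [-3.7 -0.5  1.6] w 13.3 59.6
top [350. 190.] [([342, 201, 11, 15, 103], [-52.0, 11.0]), ([354, 204, 9, 9, 50], [-53.0, -22.0])]
side [290. 138.] [([280, 110, 5, 6, 21], [85.0, -137.0]), ([266, 113, 8, 9, 34], [103.0, -88.0])]
..............................
..............................
..............................
..............................
..............................
..............++..............
........+##+++++..............
........+##+++++..............
........+##+++++.....++.......
.........+#####+....+##++.....
..........+++++....+#+++++....
..................+#+...++....
........++++......+#+....+....
.......+####+.....+##+..++....
......+##++##+.....+#+++++....
......##++++#+......+##++.....
......+##+++++................
......+###++++................
.......++###+.................
.........+++..................
..............................
..............................
..............................
..............................
..............................
..............................
```

Request:
drive_tool(
  motion=[
    {"fingers": 0,"linear": [-0.008,0,0],"twist": 0},
    {"fingers": 0,"linear": [0,0,-0.01],"twist": 0},
    {"fingers": 0,"linear": [0,0,-0.02],"twist": 0},
    {"fingers": 0,"linear": [0,0,-0.03],"twist": 0},
    {"fingers": 0,"linear": [0,0,-0.02],"twist": 0},
  ],
)

```text
clock: 19.95
eef_pos: [624.9, -250.7, 245.8]
tool_rot: [3.141, -0.003, 0.062]
force: [0.3, 0.2, -0.4]
width: 13.0
gripper_force: 59.2
```

Run:
```python
from wl import *
go(547,299.3,245,.062);well('w4')
```

```text
t 19.95 p [ 624.9 -250.7  245.8] rpy [ 3.141e+00 -3.000e-03  6.200e-02] q [ 0.39  0.63 -0.09  1.4   0.06  1.11 -1.22] F [ 0.3  0.2 -0.4] w 13.0 59.2
tool lin mm -43.6 -553.8 0.8 twist 0.0
top [350. 190.] [([342, 202, 10, 14, 87], [-55.0, 13.0]), ([354, 204, 9, 9, 50], [-53.0, -22.0])]
side [290. 138.] [([266, 114, 15, 8, 72], [94.0, -94.0])]
```

Request:
drive_tool(
  motion=[
    {"fingers": 0,"linear": [-0.0022,-0.015,0],"twist": 0},
    {"fingers": 0,"linear": [-0.0022,-0.03,0],"twist": 0},
    {"fingers": 0,"linear": [-0.0022,-0.03,0],"twist": 0},
    {"fingers": 0,"linear": [-0.0022,-0.03,0],"twist": 0},
    {"fingers": 0,"linear": [-0.0022,-0.03,0],"twist": 0},
  ],
)

```text
clock: 20.47
eef_pos: [603.7, -115.2, 242.4]
tool_rot: [-3.141, 0.001, 0.062]
force: [0.5, 0.2, -1.1]
width: 13.2
gripper_force: 59.2
```

Request:
drive_tool(
  motion=[
    {"fingers": 0,"linear": [-0.0022,-0.03,0],"twist": 0},
    {"fingers": 0,"linear": [-0.0022,-0.03,0],"twist": 0},
    {"fingers": 0,"linear": [-0.0022,-0.03,0],"twist": 0},
    {"fingers": 0,"linear": [-0.0022,-0.03,0],"twist": 0},
    {"fingers": 0,"linear": [-0.0022,-0.03,0],"twist": 0},
  ],
)

```text
clock: 20.88
eef_pos: [583.4, 33.8, 242.5]
tool_rot: [-3.141, 0.001, 0.062]
force: [0.9, -0.3, -2.4]
width: 12.9
gripper_force: 59.2
```

Request:
drive_tool(
  motion=[
    {"fingers": 0,"linear": [-0.0022,-0.03,0],"twist": 0},
    {"fingers": 0,"linear": [-0.0022,-0.03,0],"twist": 0},
    {"fingers": 0,"linear": [-0.0022,-0.03,0],"twist": 0},
    {"fingers": 0,"linear": [-0.0022,-0.03,0],"twist": 0},
    {"fingers": 0,"linear": [-0.0022,-0.03,0],"twist": 0},
  ],
)

```text
clock: 21.3
eef_pos: [563.0, 182.8, 242.5]
tool_rot: [-3.141, 0.001, 0.062]
force: [0.8, 0.4, -1.2]
width: 12.9
gripper_force: 59.2
```

Request:
drive_tool(
  motion=[
    {"fingers": 0,"linear": [-0.0022,-0.03,0],"twist": 0},
    {"fingers": 0,"linear": [-0.0022,-0.03,0],"twist": 0},
    {"fingers": 0,"linear": [-0.0022,-0.03,0],"twist": 0},
    {"fingers": 0,"linear": [-0.0022,-0.02,0],"twist": 0},
    {"fingers": 0,"linear": [-0.0022,-0.009,0],"twist": 0},
  ],
)

```text
clock: 21.72
eef_pos: [543.5, 304.0, 242.3]
tool_rot: [-3.139, 0.001, 0.067]
force: [-0.1, -0.0, -0.9]
width: 12.8
gripper_force: 59.2
```

Request:
drive_tool(
  motion=[
    {"fingers": 0,"linear": [0,0,0.03],"twist": 0.1},
    {"fingers": 0,"linear": [0,0,0.03],"twist": 0.1},
    {"fingers": 0,"linear": [0,0,0.03],"twist": 0},
    {"fingers": 0,"linear": [0,0,0.03],"twist": 0},
    {"fingers": 0,"linear": [0,0,0.02],"twist": 0},
  ],
)

```text
clock: 22.13
eef_pos: [544.1, 297.0, 100.0]
tool_rot: [3.138, 0.003, -0.139]
force: [0.3, 0.6, -1.4]
width: 13.0
gripper_force: 59.1
```

Run:
```python
from wl import *
go(547,299.3,80,-.135)
```

```text
t 22.13 p [544.1 297.  100. ] rpy [ 3.138e+00  3.000e-03 -1.390e-01] q [-0.5   0.72 -0.07  1.7   0.07  0.73 -2.32] F [ 0.3  0.6 -1.4] w 13.0 59.1
tool lin mm 2.5 -2.6 20.0 twist -0.004
```

Set down, release, lift straight off.

Request:
drive_tool(
  motion=[
    {"fingers": 0,"linear": [0,0,0.008],"twist": 0},
    {"fingers": 0,"linear": [0,0,0.006],"twist": 0},
    {"fingers": 0,"linear": [0,0,0.004],"twist": 0},
    {"fingers": 0,"linear": [0,0,0.002],"twist": 0},
    {"fingers": 0,"linear": [0,0,0.001],"twist": 0},
  ],
)

```text
clock: 22.55
eef_pos: [546.4, 299.4, 83.1]
tool_rot: [-3.14, -0.002, -0.138]
force: [0.4, -0.5, -1.3]
width: 12.9
gripper_force: 59.1
```

Request:
drive_tool(
  motion=[
    {"fingers": 0.2,"linear": [0,0,0],"twist": 0},
    {"fingers": 0.3,"linear": [0,0,0],"twist": 0},
    {"fingers": 0.5,"linear": [0,0,0],"twist": 0},
    {"fingers": 0.6,"linear": [0,0,0],"twist": 0},
    {"fingers": 0.6,"linear": [0,0,0],"twist": 0},
  ],
)

```text
clock: 22.97
eef_pos: [545.8, 299.3, 82.5]
tool_rot: [-3.141, -0.001, -0.138]
force: [0.2, -0.2, 0.4]
width: 51.3
gripper_force: 0.0
```

Request:
drive_tool(
  motion=[
    {"fingers": 0.6,"linear": [0,0,-0.02],"twist": 0},
    {"fingers": 0.6,"linear": [0,0,-0.03],"twist": 0},
    {"fingers": 0.6,"linear": [0,0,-0.035],"twist": 0},
    {"fingers": 0.6,"linear": [0,0,-0.035],"twist": 0},
    {"fingers": 0.3,"linear": [0,0,-0.03],"twist": 0},
  ],
)

```text
clock: 23.38
eef_pos: [545.8, 299.4, 234.7]
tool_rot: [-3.141, -0.001, -0.138]
force: [-0.0, 0.9, 0.8]
width: 40.5
gripper_force: 0.0
```

Run:
```python
from wl import *
# pad centre at third click / rest, melter frame -> world
import ov
ME=(588.7,-253.3,-.072)
for e in(.6,0,-.3):
    r,h=78*np.cos(e)+5*np.sin(e),78*np.sin(e)+5*np.cos(e);print(e,ov.fr(*ME,[(-100-r+0,120,85+h)]).round(1))
go(440,-123,235,0)
# refine pad position: dark blob in top0 and side0
T=load('top0');S=load('side0')
for n,I,b in(('T',T,(295,230,325,258)),('S',S,(306,148,345,172))):
    q=I['color'].astype(int).max(2);m=np.zeros(q.shape,np.uint8);x0,y0,x1,y1=b;m[y0:y1,x0:x1]=q[y0:y1,x0:x1]<70
    k,l,s,c=cv2.connectedComponentsWithStats(m);i=1+s[1:,4].argmax();print(n,s[i],c[i],ray(I,[c[i]],128).round(1))
S=cams.get_image('side');cv2.imwrite('pics/fin.png',np.vstack([cv2.resize(S['color'][100:350,140:345],None,fx=2.4,fy=2.4,interpolation=cv2.INTER_CUBIC)]));np.savez('side9.npz',**S)
```

```text
0.6 [[ 430.6 -121.6  133.2]]
0 [[ 419.8 -120.8   90. ]]
-0.3 [[ 424.7 -121.2   66.7]]
t 23.38 p [545.8 299.4 234.7] rpy [-3.141e+00 -1.000e-03 -1.380e-01] q [-0.5   0.56 -0.08  1.57  0.05  1.01 -2.3 ] F [-0.   0.9  0.8] w 40.5 0.0
tool lin mm -46.6 432.9 -0.3 twist -0.138
T [304 230  13  21 182] [309.85164835 240.96703297] [[ 443.7 -122.2  128. ]]
S [306 152  31  19 237] [319.01687764 159.59915612] [[ 454.6 -104.7  128. ]]
```

View pics/fin.png

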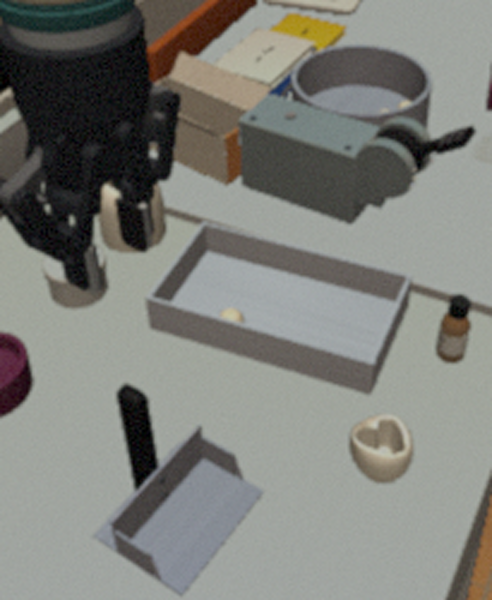

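Request:
drive_tool(
  motion=[
    {"fingers": 0,"linear": [-0.0025,0.0165,0],"twist": 0},
    {"fingers": 0,"linear": [-0.005,0.033,0],"twist": 0},
    {"fingers": 0,"linear": [-0.005,0.033,0],"twist": 0},
    {"fingers": 0,"linear": [-0.005,0.033,0],"twist": 0},
    {"fingers": 0,"linear": [-0.005,0.033,0],"twist": 0},
  ],
)

```text
clock: 23.85
eef_pos: [502.1, 153.8, 232.1]
tool_rot: [3.142, -0.0, -0.138]
force: [0.1, -0.1, -0.4]
width: 0.2
gripper_force: 0.0
```

Request:
drive_tool(
  motion=[
    {"fingers": 0,"linear": [-0.005,0.033,0],"twist": 0},
    {"fingers": 0,"linear": [-0.005,0.033,0],"twist": 0},
    {"fingers": 0,"linear": [-0.005,0.033,0],"twist": 0},
    {"fingers": 0,"linear": [-0.005,0.033,0],"twist": 0},
    {"fingers": 0,"linear": [-0.005,0.033,0],"twist": 0},
  ],
)

```text
clock: 24.27
eef_pos: [454.6, -6.2, 232.2]
tool_rot: [-3.142, -0.001, -0.138]
force: [0.6, -0.2, 0.1]
width: 0.3
gripper_force: 0.0
```

Request:
drive_tool(
  motion=[
    {"fingers": 0,"linear": [-0.005,0.033,0],"twist": 0},
    {"fingers": 0,"linear": [-0.005,0.033,0],"twist": 0},
    {"fingers": 0,"linear": [-0.004,0.033,0],"twist": 0},
    {"fingers": 0,"linear": [-0.002,0.016,0],"twist": -0.066},
    {"fingers": 0,"linear": [0,0,0],"twist": 0},
  ],
)

```text
clock: 24.68
eef_pos: [422.2, -120.7, 232.2]
tool_rot: [3.14, 0.0, -0.077]
force: [0.7, 0.6, -0.7]
width: 0.2
gripper_force: 0.0
```

Request:
drive_tool(
  motion=[
    {"fingers": 0,"linear": [0,0,0],"twist": 0},
    {"fingers": 0,"linear": [0,0,0],"twist": 0},
  ],
)

```text
clock: 24.85
eef_pos: [424.0, -115.4, 232.2]
tool_rot: [-3.141, -0.001, -0.072]
force: [0.0, 0.2, -0.6]
width: -0.1
gripper_force: 0.0
```

Run:
```python
from d import *
go(421.8,-121,155,-.072)
```

```text
t 24.85 p [ 424.  -115.4  232.2] rpy [-3.141e+00 -1.000e-03 -7.200e-02] q [ 0.23  0.3  -0.03  2.05  0.01  0.79 -1.45] F [ 0.   0.2 -0.6] w -0.1 0.0
tool lin mm -1.8 5.7 77.2 twist 0.0
```

Request:
drive_tool(
  motion=[
    {"fingers": 0,"linear": [-0.0018,0.0057,0.015],"twist": 0},
    {"fingers": 0,"linear": [0,0,0.025],"twist": 0},
    {"fingers": 0,"linear": [0,0,0.025],"twist": 0},
    {"fingers": 0,"linear": [0,0,0.01],"twist": 0},
    {"fingers": 0,"linear": [0,0,0.002],"twist": 0},
  ],
)

```text
clock: 25.27
eef_pos: [420.5, -119.9, 153.2]
tool_rot: [-3.14, 0.004, -0.07]
force: [-0.5, -0.1, -0.2]
width: -0.2
gripper_force: 0.0
```

Request:
drive_tool(
  motion=[
    {"fingers": 0,"linear": [0,0,0.004],"twist": 0},
    {"fingers": 0,"linear": [0,0,0.004],"twist": 0},
    {"fingers": 0,"linear": [0,0,0.004],"twist": 0},
    {"fingers": 0,"linear": [0,0,0.004],"twist": 0},
    {"fingers": 0,"linear": [0,0,0.004],"twist": 0},
  ],
)

```text
clock: 25.68
eef_pos: [421.9, -122.0, 135.2]
tool_rot: [3.141, -0.001, -0.072]
force: [-0.2, -0.1, 0.2]
width: -0.2
gripper_force: 0.0
```

Request:
drive_tool(
  motion=[
    {"fingers": 0,"linear": [0,0,0.004],"twist": 0},
    {"fingers": 0,"linear": [0,0,0.004],"twist": 0},
    {"fingers": 0,"linear": [0,0,0.004],"twist": 0},
    {"fingers": 0,"linear": [0,0,0.004],"twist": 0},
    {"fingers": 0,"linear": [0,0,0],"twist": 0},
  ],
)

```text
clock: 26.1
eef_pos: [419.2, -122.0, 119.4]
tool_rot: [-3.141, 0.004, -0.073]
force: [-5.8, 0.1, 13.2]
width: -0.1
gripper_force: 6.1
```

Run:
```python
from d import *
go(421.8,-121,100,-.072)
```

```text
t 26.1 p [ 419.2 -122.   119.4] rpy [-3.141  0.004 -0.073] q [ 0.24  0.49 -0.02  2.18  0.03  0.48 -1.45] F [-5.8  0.1 13.2] w -0.1 6.1
tool lin mm 2.5 -1.2 19.4 twist -0.001
```

Request:
drive_tool(
  motion=[
    {"fingers": 0,"linear": [0,0,0.003],"twist": 0},
    {"fingers": 0,"linear": [0,0,0.003],"twist": 0},
    {"fingers": 0,"linear": [0,0,0.003],"twist": 0},
    {"fingers": 0,"linear": [0,0,0.003],"twist": 0},
    {"fingers": 0,"linear": [0,0,0.003],"twist": 0},
  ],
)

```text
clock: 26.52
eef_pos: [411.1, -121.3, 104.7]
tool_rot: [-3.141, 0.018, -0.074]
force: [-20.9, 1.1, 36.3]
width: 0.1
gripper_force: 17.8
```

Request:
drive_tool(
  motion=[
    {"fingers": 0,"linear": [0,0,0.003],"twist": 0},
    {"fingers": 0,"linear": [0,0,0.003],"twist": 0},
    {"fingers": 0,"linear": [0,0,0.003],"twist": 0},
    {"fingers": 0,"linear": [0,0,0.003],"twist": 0},
    {"fingers": 0,"linear": [0,0,0],"twist": 0},
  ],
)

```text
clock: 26.93
eef_pos: [411.9, -121.4, 91.5]
tool_rot: [-3.141, 0.016, -0.074]
force: [-4.9, 0.6, 7.5]
width: -0.1
gripper_force: 3.6
```

```bash
cat > pad.py <<'E'
from d import *
def pad():
    # dark pad seen from the side camera: pixel extent of the black blob near the pad, outer-end point
    S=cams.get_image('side');import ov
    ME=(588.7,-253.3,-.072)
    for e in(0,-.2,-.3,-.4):
        P=ov.fr(*ME,[(-100-96*np.cos(e)+s*5*np.sin(e),137,85+96*np.sin(e)+s*5*np.cos(e)) for s in(1,-1)]);print('e',e,'end top/bottom px',proj(S,P).round(1).tolist())
    g=S['color'].astype(int).max(2);np.savez('padS.npz',**S)
    print('\n'.join(''.join('#' if v<50 else '+' if v<90 else '.' for v in r) for r in g[145:185,300:345]))
E
python3 - <<'E'
from pad import *
go(421.8,-121,70,-.072);pad()
E
```

```text
t 26.93 p [ 411.9 -121.4   91.5] rpy [-3.141  0.016 -0.074] q [ 0.23  0.54 -0.02  2.21  0.03  0.41 -1.46] F [-4.9  0.6  7.5] w -0.1 3.6
tool lin mm 9.8 -1.1 21.5 twist -0.002
e 0 end top/bottom px [[337.2, 177.9], [336.7, 181.1]]
e -0.2 end top/bottom px [[335.9, 183.9], [334.7, 186.8]]
e -0.3 end top/bottom px [[334.7, 186.7], [333.2, 189.3]]
e -0.4 end top/bottom px [[333.3, 189.2], [331.4, 191.5]]
...........+++++++.........+##+...++++#######
........++++++++++.........+##+++++#+########
.....+++++++++++++.........+####+++##########
++++.....+++++++++..........#################
++..........++++++..........+################
+.............++++..........+################
...............+++...........+###############
+++++++++....................+##############+
+++###+++++...................##############.
##########+++.................+############+.
############++..................+##########+.
############+++...................#######+++.
++###########+++..................+######++..
....+#########+++.................+#####+++..
......+########+++................######+++..
......
[... 443 characters left out ...]
+###+.....
++++++++++++..#+........+#############+......
++++++++++++..+.........+#############.......
++++++++++++.................++++####........
++++++++++++.................................
++++++++++++.................................
++++++++++++.................................
+++++++++++..................................
++++++++++...................................
++++++++++...................................
+++++++++....................................
++++++++.....................................
+++++........................................
+............................................
.............................................
.............................................
```

Run:
```python
from d import *
import ov
S=load('padS');ME=(588.7,-253.3,-.072);s0=load('side0')
for e in(.6,.4,.3,.2,.1,0,-.1,-.2):
    f=lambda r,s,y:(-100-r*np.cos(e)+s*5*np.sin(e),y,85+r*np.sin(e)+s*5*np.cos(e))
    P=ov.fr(*ME,[f(96,1,137),f(96,-1,137),f(60,1,137),f(60,-1,137),f(96,-1,103)]);print('e',e,proj(S,P).round(1).tolist())
g=s0['color'].astype(int).max(2)
print('\n'.join(''.join('#' if v<50 else '+' if v<90 else '.' for v in r) for r in g[148:178,300:345]))
print(proj(S,[(411.9,-121.4,91.5),(411.9-11,-121.4,91.5),(411.9+11,-121.4,91.5),(411.9,-121.4,120)]).round(1))
```

```text
e 0.6 [[332.3, 157.7], [334.1, 161.2], [319.9, 161.2], [321.7, 164.6], [339.1, 154.3]]
e 0.4 [[335.4, 164.5], [336.5, 168.1], [322.0, 165.3], [323.1, 168.8], [341.4, 161.1]]
e 0.3 [[336.4, 167.9], [337.1, 171.5], [322.8, 167.4], [323.5, 170.9], [342.0, 164.5]]
e 0.2 [[337.1, 171.3], [337.4, 174.8], [323.3, 169.5], [323.6, 173.0], [342.2, 167.8]]
e 0.1 [[337.4, 174.7], [337.2, 178.0], [323.5, 171.6], [323.5, 174.9], [342.0, 171.0]]
e 0 [[337.2, 177.9], [336.7, 181.1], [323.6, 173.6], [323.2, 176.8], [341.5, 174.0]]
e -0.1 [[336.8, 181.0], [335.9, 184.1], [323.4, 175.6], [322.6, 178.6], [340.7, 176.9]]
e -0.2 [[335.9, 183.9], [334.7, 186.8], [323.0, 177.5], [321.9, 180.3], [339.5, 179.6]]
+++++....+++++++++...........................
++..........++++++...........................
..............++++...........................
...............+++...........................
++++++++++......+............................
+#######+++.......................++#........
##########+++..................+++###+.......
###########+++..............++#++####+.......
#############++..........++#+##+####
[... 336 characters left out ...]
++.....+######+..........................
+++++++....+#####++..........................
++++++++....+####++..........................
+++++++++...+####++..........................
++++++++++..+####+...........................
++++++++++++.+##+............................
+++++++++++...#+.............................
++++++++++++.++..............................
+++++++++++++................................
++++++++++++.................................
++++++++++++.................................
++++++++++++.................................
+++++++++++..................................
++++++++++...................................
[[336.1 172.4]
 [340.3 173.5]
 [331.8 171.3]
 [337.5 163. ]]
```

Request:
drive_tool(
  motion=[
    {"fingers": 0,"linear": [-0.004,0,-0.005],"twist": 0},
    {"fingers": 0,"linear": [0,0,-0.01],"twist": 0},
    {"fingers": 0,"linear": [0,0,-0.02],"twist": 0},
    {"fingers": 0,"linear": [0,0,-0.02],"twist": 0},
    {"fingers": 0,"linear": [0,0,-0.015],"twist": 0},
  ],
)

```text
clock: 27.4
eef_pos: [418.1, -121.9, 163.5]
tool_rot: [3.141, -0.002, -0.072]
force: [0.3, -0.2, -0.0]
width: 0.0
gripper_force: 0.0
```

Request:
drive_tool(
  motion=[
    {"fingers": 0,"linear": [0,0,0],"twist": 0},
    {"fingers": 0,"linear": [0,0,0],"twist": 0},
  ],
)

```text
clock: 27.57
eef_pos: [418.3, -121.9, 162.8]
tool_rot: [3.141, -0.003, -0.072]
force: [-0.1, -0.4, -1.2]
width: -0.2
gripper_force: 0.0
```

Run:
```python
from pad import *
go(437,-121.5,150,-.072);pad()
```

```text
t 27.57 p [ 418.3 -121.9  162.8] rpy [ 3.141e+00 -3.000e-03 -7.200e-02] q [ 0.24  0.41 -0.03  2.14  0.02  0.59 -1.45] F [-0.1 -0.4 -1.2] w -0.2 0.0
tool lin mm 18.6 -1.8 12.8 twist -0.0
e 0 end top/bottom px [[337.2, 177.9], [336.7, 181.1]]
e -0.2 end top/bottom px [[335.9, 183.9], [334.7, 186.8]]
e -0.3 end top/bottom px [[334.7, 186.7], [333.2, 189.3]]
e -0.4 end top/bottom px [[333.3, 189.2], [331.4, 191.5]]
..........++++++++.........................++
........++++++++++...........................
.....+++++++++++++...........................
++++.....+++++++++...........................
++..........++++++...........................
..............++++...........................
...............+++...........................
+++++++++.......+............................
+++##+#++++..................................
#########++++................................
###########+++...............................
############+++..............................
++###########+++.............................
....+#########+++............................
......+########+++.......................
[... 454 characters left out ...]
##+.......
+++++++++++...#+........+#+##########+.......
++++++++++++.++..................++++........
++++++++++++.................................
++++++++++++.................................
++++++++++++.................................
++++++++++++.................................
+++++++++++..................................
++++++++++...................................
++++++++++...................................
+++++++++....................................
++++++++.....................................
+++++........................................
+............................................
.............................................
.............................................
```

Request:
drive_tool(
  motion=[
    {"fingers": 0,"linear": [0,0,0],"twist": 0},
    {"fingers": 0,"linear": [0,0,0],"twist": 0},
    {"fingers": 0,"linear": [0,0,0],"twist": 0},
    {"fingers": 0,"linear": [0,0,0],"twist": 0},
    {"fingers": 0,"linear": [0,0,0],"twist": 0},
  ],
)

```text
clock: 28.03
eef_pos: [417.2, -121.7, 161.8]
tool_rot: [-3.141, 0.001, -0.072]
force: [-0.6, 0.3, -0.3]
width: -0.1
gripper_force: 0.0
```

Run:
```python
from pad import *
st()
S=cams.get_image('side');a=load('padS')['color'].astype(int);b=S['color'].astype(int);c=load('side9')['color'].astype(int)
g=b.max(2);print('\n'.join(''.join('#' if v<50 else '+' if v<90 else '.' for v in r) for r in g[150:178,300:345]))
T=cams.get_image('top');g=T['color'].max(2);t0=load('top0')['color'].max(2)
for q in(t0,g):print('\n'.join(''.join('#' if v<50 else '+' if v<90 else '.' for v in r) for r in q[208:256,294:326]),'\n')
```

```text
t 28.03 p [ 417.2 -121.7  161.8] rpy [-3.141e+00  1.000e-03 -7.200e-02] q [ 0.24  0.41 -0.03  2.14  0.02  0.59 -1.45] F [-0.6  0.3 -0.3] w -0.1 0.0
..............++++...........................
...............+++...........................
+++++++++....................................
++####+++++..................................
#########++++................................
###########+++...............................
#############++..............................
++###########+++.............................
....+##########++............................
......+########+++...........................
.......+#######++++..........................
+.......++######+++..........................
+++......+#######++++.......+++#+++++++#+....
+++++.....+#########++++++++++#+++#++###+....
++++++.....+###############++#+++##++###+....
+++++++....+##############+++#++##++####.....
++++++++....+#############++##++#++####+.....
+++++++++...+#####################+###+......
++++++++++..+#####++++++##############.......
++++++++++...+##+.......+############+.......
+++++++++++...#+.............+++
[... 2805 characters left out ...]
.......
.............#####..............
............+#####..............
............+#####..............
............+#####..............
............+#####..............
............+#####..............
...........+######..............
.........+#########+............
.........#+.....++###..+########
.........##+++++++++############
.........###############+###+.+#
.........################++...+#
.........##++...##########...+##
.........####+++####+###########
........+#######################
######++##########+#++.+########
#+####..##########+++..+########
#+####..#########+##...+########
#.+###..###########...+##++#####
+..+++++########++#..###+.+#####
+..++++++++######+..+###+.+#####
```

Run:
```python
from d import *
T=load('top0')
i=ray(T,[(310,238.6)],123)[0];o=ray(T,[(310,254.3)],140)[0];print(i,o,'axis x est',i[0]+60*np.cos(.6)-5*np.sin(.6),o[0]+96*np.cos(.6)-2)
st();T=cams.get_image('top');i=ray(T,[(308,241.8)],108)[0];print('now inner edge x if e=.35',i,'axis', i[0]+60*np.cos(.35)-5*np.sin(.35))
S=cams.get_image('side');g=S['color'].max(2);print('\n'.join(''.join('#' if v<50 else '+' if v<90 else '.' for v in r) for r in g[158:174,308:345]))
```

```text
[ 449.83532887 -123.43797698  123.        ] [ 408.6661378  -120.35651241  140.        ] axis x est 496.5322533975414 485.8983568285069
t 28.13 p [ 417.3 -121.7  161.9] rpy [-3.142  0.    -0.072] q [ 0.24  0.41 -0.03  2.14  0.02  0.59 -1.45] F [-0.2  0.2 -0.3] w -0.3 0.0
now inner edge x if e=.35 [ 440.08147878 -119.99606152  108.        ] axis 494.72935251817347
#######++............................
#######+++...........................
########+++..........................
++######+++..........................
.+#######++++.......++++++#+++##+....
..+#########+++++++++##+++#++###+....
...+###############++#+++#++####+....
...+##############++#+++##++####.....
....+#############+###+##++####......
+...+#########################.......
++..+#####+....+#############+.......
++...+##+.......+###########+........
+++...#+.............................
++++..+..............................
+++++................................
++++.................................
```

Request:
drive_tool(
  motion=[
    {"fingers": 0,"linear": [0.0075,0,0],"twist": 0},
    {"fingers": 0,"linear": [0.0075,0,0.01],"twist": 0},
    {"fingers": 0,"linear": [0,0,0.015],"twist": 0},
    {"fingers": 0,"linear": [0,0,0.01],"twist": 0},
    {"fingers": 0,"linear": [0,0,0.004],"twist": 0},
  ],
)

```text
clock: 28.65
eef_pos: [432.4, -122.7, 122.0]
tool_rot: [-3.141, 0.001, -0.072]
force: [-0.3, -0.2, 0.4]
width: -0.2
gripper_force: 0.0
```

```bash
cat > dial.py <<'E'
from d import *
import ov
ME=(586.5,-253.3,-.072)
def pred(I,e):
    P=ov.fr(*ME,[(-100-r*np.cos(e)-5*np.sin(e),137,85+r*np.sin(e)-5*np.cos(e)) for r in(64,96)]);return proj(I,P)
def dial(I=None,show=False):
    I=cams.get_image('side') if I is None else I
    g=I['color'].max(2).astype(float);es=np.linspace(.65,-.6,251);res=[]
    for c in range(326,334):
        col=g[150:200,c];k=np.where(col<65)[0]
        if not len(k): continue
        b=k.max();v=150+b+ (95-col[b])/max(col[b+1]-col[b],1)
        rows=[np.interp(c,*pred(I,e)[:,:].T) for e in es]
        res.append(es[np.argmin(abs(np.array(rows)-v))])
    print('dial est',round(.6-np.median(res),3),'spread',np.round(.6-np.array(res),2).tolist())
    if show: print('\n'.join(''.join('#' if v<50 else '+' if v<90 else '.' for v in r) for r in g[150:196,308:345]))
E
python3 - <<'E'
from dial import *
dial(load('side0'));dial(load('side9'));st();dial(show=True)
E
```

```text
dial est -0.04 spread [-0.05, -0.04, -0.04, -0.04, -0.04, -0.04, -0.04, -0.04]
dial est -0.04 spread [-0.05, -0.04, -0.05, -0.05, -0.04, -0.04, -0.04, -0.04]
t 28.65 p [ 432.4 -122.7  122. ] rpy [-3.141e+00  1.000e-03 -7.200e-02] q [ 0.23  0.5  -0.03  2.15  0.03  0.5  -1.46] F [-0.3 -0.2  0.4] w -0.2 0.0
dial est 0.23 spread [0.22, 0.22, 0.22, 0.23, 0.23, 0.23, 0.23, 0.23]
......++++.........+#####+++.........
.......+++.........######+++.........
+..................######+++.........
+++................++####++..........
#++++.................++++...........
###+++...............................
####+++..............................
#####+++.............................
######+++............................
#######+++...........................
########+++..........................
+#######+++...........++++++++++.....
.+######+++++......+++#+++#++###+....
..+#############+##++##++#+++###+....
...+##############++##++#+++####.....
....##############++##+##++####+.....
....+################+###+####+......
+...+#########################.......
++..+####+......############+........
++
[... 323 characters left out ...]
................
++...................................
+....................................
.....................................
.....................................
.....................................
.....................................
.....................................
.....................................
.....................................
.....................................
.....................................
.....................................
.....................................
.....................................
.....................................
.....................................
.....................................
.....................................
```

Request:
drive_tool(
  motion=[
    {"fingers": 0,"linear": [0,0,0.004],"twist": 0},
    {"fingers": 0,"linear": [0,0,0.004],"twist": 0},
    {"fingers": 0,"linear": [0,0,0.004],"twist": 0},
    {"fingers": 0,"linear": [0,0,0.003],"twist": 0},
    {"fingers": 0,"linear": [0,0,0.002],"twist": 0},
  ],
)

```text
clock: 29.12
eef_pos: [432.4, -122.8, 105.9]
tool_rot: [-3.142, -0.0, -0.072]
force: [-0.3, -0.5, 0.2]
width: 0.0
gripper_force: 0.0
```

Request:
drive_tool(
  motion=[
    {"fingers": 0,"linear": [0,0,0.002],"twist": 0},
    {"fingers": 0,"linear": [0,0,0.002],"twist": 0},
    {"fingers": 0,"linear": [0,0,0.002],"twist": 0},
    {"fingers": 0,"linear": [0,0,0.002],"twist": 0},
    {"fingers": 0,"linear": [0,0,0.002],"twist": 0},
  ],
)

```text
clock: 29.53
eef_pos: [431.5, -122.8, 96.7]
tool_rot: [3.142, 0.001, -0.072]
force: [-4.5, 0.7, 19.4]
width: -0.1
gripper_force: 8.1
```

Run:
```python
from dial import *
st();dial()
```

```text
t 29.53 p [ 431.5 -122.8   96.7] rpy [ 3.142e+00  1.000e-03 -7.200e-02] q [ 0.23  0.54 -0.02  2.17  0.03  0.43 -1.46] F [-4.5  0.7 19.4] w -0.1 8.1
dial est 0.23 spread [0.22, 0.22, 0.22, 0.23, 0.23, 0.23, 0.23, 0.23]
```

Request:
drive_tool(
  motion=[
    {"fingers": 0,"linear": [0,0,0.002],"twist": 0},
    {"fingers": 0,"linear": [0,0,0.002],"twist": 0},
    {"fingers": 0,"linear": [0,0,0.002],"twist": 0},
    {"fingers": 0,"linear": [0,0,0.002],"twist": 0},
    {"fingers": 0,"linear": [0,0,0.002],"twist": 0},
  ],
)

```text
clock: 30.0
eef_pos: [428.4, -122.6, 87.2]
tool_rot: [-3.141, 0.007, -0.073]
force: [-10.1, 1.3, 26.4]
width: -0.4
gripper_force: 11.6
```

Run:
```python
from dial import *
st();dial()
```

```text
t 30.0 p [ 428.4 -122.6   87.2] rpy [-3.141  0.007 -0.073] q [ 0.23  0.56 -0.02  2.18  0.03  0.41 -1.46] F [-10.1   1.3  26.4] w -0.4 11.6
dial est 0.35 spread [0.36, 0.35, 0.35, 0.35, 0.34, 0.35, 0.35, 0.35]
```

Request:
drive_tool(
  motion=[
    {"fingers": 0,"linear": [0,0,0.002],"twist": 0},
    {"fingers": 0,"linear": [0,0,0.002],"twist": 0},
    {"fingers": 0,"linear": [0,0,0.002],"twist": 0},
    {"fingers": 0,"linear": [0,0,0.002],"twist": 0},
    {"fingers": 0,"linear": [0,0,0.002],"twist": 0},
  ],
)

```text
clock: 30.47
eef_pos: [426.8, -122.5, 76.8]
tool_rot: [-3.141, 0.01, -0.073]
force: [-10.7, 0.9, 23.1]
width: -0.2
gripper_force: 10.9
```

Request:
drive_tool(
  motion=[
    {"fingers": 0,"linear": [0,0,0.002],"twist": 0},
    {"fingers": 0,"linear": [0,0,0.002],"twist": 0},
    {"fingers": 0,"linear": [0,0,0.002],"twist": 0},
    {"fingers": 0,"linear": [0,0,0.002],"twist": 0},
    {"fingers": 0,"linear": [0,0,0.002],"twist": 0},
  ],
)

```text
clock: 30.88
eef_pos: [425.8, -122.4, 66.9]
tool_rot: [-3.141, 0.011, -0.073]
force: [-12.9, 1.2, 29.9]
width: 0.1
gripper_force: 14.7
```

Run:
```python
from dial import *
st();dial()
```

```text
t 30.88 p [ 425.8 -122.4   66.9] rpy [-3.141  0.011 -0.073] q [ 0.23  0.6  -0.02  2.19  0.03  0.36 -1.46] F [-12.9   1.2  29.9] w 0.1 14.7
dial est 0.62 spread [0.62, 0.62, 0.62, 0.62, 0.62, 0.62, 0.62, 0.62]
```

Request:
drive_tool(
  motion=[
    {"fingers": 0,"linear": [0,0,0.002],"twist": 0},
    {"fingers": 0,"linear": [0,0,0.002],"twist": 0},
    {"fingers": 0,"linear": [0,0,0.002],"twist": 0},
    {"fingers": 0,"linear": [0,0,0.002],"twist": 0},
    {"fingers": 0,"linear": [0,0,0.002],"twist": 0},
  ],
)

```text
clock: 31.35
eef_pos: [426.2, -122.4, 57.1]
tool_rot: [-3.141, 0.01, -0.073]
force: [-12.1, 1.6, 28.5]
width: -0.1
gripper_force: 15.2
```

Run:
```python
from dial import *
st();dial()
```

```text
t 31.35 p [ 426.2 -122.4   57.1] rpy [-3.141  0.01  -0.073] q [ 0.23  0.62 -0.02  2.2   0.03  0.33 -1.46] F [-12.1   1.6  28.5] w -0.1 15.2
dial est 0.78 spread [0.78, 0.78, 0.78, 0.78, 0.78, 0.78, 0.78, 0.78]
```

Request:
drive_tool(
  motion=[
    {"fingers": 0,"linear": [0,0,0.002],"twist": 0},
    {"fingers": 0,"linear": [0,0,0.0015],"twist": 0},
    {"fingers": 0,"linear": [0,0,0.001],"twist": 0},
    {"fingers": 0,"linear": [0,0,0],"twist": 0},
    {"fingers": 0,"linear": [0,0,0],"twist": 0},
  ],
)

```text
clock: 31.82
eef_pos: [427.2, -122.5, 51.6]
tool_rot: [-3.141, 0.009, -0.073]
force: [-8.2, -0.0, 8.1]
width: 0.0
gripper_force: 4.8
```

Run:
```python
from dial import *
st();dial(show=True)
```

```text
t 31.82 p [ 427.2 -122.5   51.6] rpy [-3.141  0.009 -0.073] q [ 0.23  0.64 -0.02  2.2   0.04  0.31 -1.46] F [-8.2 -0.   8.1] w 0.0 4.8
dial est 0.87 spread [0.86, 0.88, 0.88, 0.87, 0.87, 0.87, 0.88, 0.86]
......++++.......++..+############+..
.......+++.......+...+############...
+................+...+############...
+++..............+..++###########+...
##+++............+..+############....
###+++.............++############....
####+++............+############+....
#####+++...++++....+#++#########+....
#######++.++##+....+#+++#######+.....
#######++++###+++.++##+#######+......
########++++###++++###########.......
++######++++##################.......
.++######+++##################.......
..+######+++.+###############+.......
...+#####++...##############+........
...+#####++...+#############.........
....+####++....############+.........
+...+####+......++#########+.........
+...+####+........+######+++.........
++...+###+........+######++..........
+++...###+........+#####+++..........
++++.+#####+......+#####+++..........
++++++######+.....+#####+++..........
++++..########+...+##
[... 152 characters left out ...]
##++++..........
++...........+####++++#+++#+.........
+.............+##++++++++##++........
...............###+##+++##+++#+......
...............######++##+++##.......
...............+#####++##++##+.......
.................+######+++#+........
...................+########.........
....................++#####+.........
......................+###+..........
........................++...........
.....................................
.....................................
.....................................
.....................................
.....................................
.....................................
.....................................
.....................................
```

Request:
drive_tool(
  motion=[
    {"fingers": 0,"linear": [0,0,0],"twist": 0},
    {"fingers": 0,"linear": [0,0,0],"twist": 0},
    {"fingers": 0,"linear": [0,0,0],"twist": 0},
    {"fingers": 0,"linear": [0,0,0],"twist": 0},
    {"fingers": 0,"linear": [0,0,0],"twist": 0},
  ],
)

```text
clock: 32.28
eef_pos: [427.3, -122.5, 51.2]
tool_rot: [-3.141, 0.009, -0.073]
force: [-7.8, 0.3, 5.2]
width: 0.2
gripper_force: 3.5
```

Run:
```python
from dial import *
st();S=cams.get_image('side');dial(S)
d=cv2.absdiff(S['color'],load('side9')['color']).max(2);print('scoop/mould area change',(d[200:350,150:320]>40).sum())
r=ctrl.finish_job() if True else 0;print(r)
```

```text
t 32.28 p [ 427.3 -122.5   51.2] rpy [-3.141  0.009 -0.073] q [ 0.23  0.64 -0.02  2.2   0.04  0.31 -1.46] F [-7.8  0.3  5.2] w 0.2 3.5
dial est 0.878 spread [0.88, 0.88, 0.88, 0.88, 0.88, 0.88, 0.88, 0.86]
scoop/mould area change 396
the job is handed in; nothing more can be done
None
```

The job is handed in at 32 s. Three nuggets are in the well and the fourth is back in the tray, where it fell off the scoop while I was carrying it. The scoop is standing let go on the bench, and the fingers hold the dial at about 0.88–0.9 rad by my image estimate. The hand-in gave no verdict.

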